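# Set the entry shelf in order around the charging pad

### The job

Set the entry shelf in its usual order, as seen from the robot's side: the phone lying face up, centred on the round charging pad, and the coin holder standing midway between the pad and the candle jar, in line with them. The glass vase stands straight behind the coin holder, and the key ring lies flat straight in front of it with its keys and tag pointing along the shelf, left and right; leave a gap of about 3 cm from the holder to the vase's belly and to the ring. Do not knock the vase over, and leave the spectacle case, balm tin, wallet and pump bottle where they are.

Things in the scene. Friction and masses are not known exactly. Their poses are not given: they have to be found in the camera images.
- charging_pad: Round walnut charging pad: dark brown disc, 100 mm across, 10 mm high, fixed on the black shelf, place varies. Origin: centre of its underside, on the shelf's level top (z = 0.100; front edge x = 0.375, back upstand x = 0.74). Its axes are the world's: x to the back of the shelf, away from the robot; y to the robot's left; z up.
- candle_jar: White ceramic candle jar with flat wooden lid, 85 mm across, 56 mm high, fixed on the shelf; origin at the centre of its underside. It stands 300 mm (between centres) to the left or right of the charging pad, at the same x.
- phone: Glossy white phone, 132 x 64 x 9 mm, rigid, lying face up (pale screen) on the shelf, about 150 g. Origin at the centre of its underside; x along its 132 mm length, y across its 64 mm width, z up.
- coin_holder: Grey silicone coin holder: a plain round straight-walled dish, 64 mm across outside and 26 mm high, wall 5 mm, floor 5 mm, open at the top with a few coins lying fixed in it, about 100 g. Origin at the centre of its underside, z up. It can be taken across its outside.
- bud_vase: Small empty greenish glass bud vase, 115 mm high, about 160 g: foot 44 mm across; round belly 56 mm across (10 to 45 mm above the foot); straight neck 21 mm across from 76 to 98 mm up, where it can be taken from above; flared lip 30 mm across. Origin at the centre of its underside, z up.
- key_ring: Steel key ring, one rigid piece lying flat, 132 mm long, 70 g: in the middle a round split ring 43 mm across, 7 mm high; towards +x two brass keys 2.6 mm thick, 21 deg either side of x, out to 67 mm; towards -x a steel tag 22 mm wide, 5 mm thick, out to 65 mm. Origin: ring centre, underside; z up. Take it across the ring along y (43 mm), fingertips almost on the shelf.
- glasses_case: Bystander: closed tan leather spectacle case, 60 x 155 x 40 mm, loose, near the back left corner of the shelf; origin at the centre of its underside.
- balm_tin: Bystander: small round lip balm tin with a white lid, 39 mm across, 18 mm high, loose, near one front corner of the shelf; origin at the centre of its underside.
- wallet: Bystander: brown leather wallet, 72 x 98 x 15 mm, loose, near the other front corner of the shelf; origin at the centre of its underside.
- pump_bottle: Bystander: amber pump bottle, 42 mm across, 120 mm high, loose, near the back of the shelf, left of its middle; origin at the centre of its underside.
Not all that is in view belongs to the job. Of the things like the bud_vase, leave any that is purple; of the rest the larger one is meant. Leave any green look-alike of the phone alone.

How it is judged:
By the outcome, as a careful person would: the job done as asked, in the order asked, and still so for the second after the job is handed in, with the robot touching nothing.
It also fails if it takes over 106 s, if anything falls off the work surface, if the arm or the gripper's body presses on something with over 40 N, if the wrist force passes 120 N, or if a joint passes its speed limit or range.

### The arm

A 6-joint arm with a two-finger parallel gripper is mounted at the origin on the work surface. World frame = base frame: x ahead of the robot, y to its left, z up, the work surface at z = 0. Lengths are in m, angles in rad, forces in N, time in s.
With the tool pointing down it reaches from about 0.3 to 0.775 m from the base axis. Payload 14.6 kg.
Tool frame: the origin (TCP) lies between the finger pads; the fingertips stand 8 mm ahead of it and the grasp point (between the pads) lies 11 mm behind it; z points along the fingers, y is the direction in which the jaws open and shut (so a half turn about z gives the same grasp; the last joint's range is limited). The gripper opens to 85 mm and grips with 20 to 120 N. Pads are 22 mm wide; open, the fingers measure 114 mm over their backs; the gripper's body (76 mm by 85 mm) begins 54 mm behind the grasp point. The pads swing forward as they close: fully open they stand 13 mm farther back than shut.
Start: joints at [1.048, 0.3, 1.521, -0, 1.321, -0.067], TCP at [0.242, 0.494, 0.214] pointing down, gripper open.
Joint ranges: [-3.03, 3.03], [-0.79, 2.21], [0.23, 2.52], [-1.04, 4.18], [0, 3.07], [-2.55, 2.55]. Speed limits (rad/s): [2.22, 2.22, 2.57, 3.14, 3.14, 3.14].

### API

Orientations are given as a unit quaternion [w, x, y, z].
In Python, from workcell import robot, viewer, finder gives the robot as it stands.
- The arm moves only by the tool apply_moves, never from a script. Its argument "moves" is a list of rows, each an object with "offset": the shift along the tool's x, y, z in m, a list of three; "twist": the turn about the tool's z in degrees; "jaw": the closure, from -1 (fully open) to 1 (shut), so that 0 is half open. In form: [{"offset": [dx, dy, dz], "twist": twist, "jaw": jaw}, ...]. A call has 1 to 10 rows; each row is the pose to reach, as a shift and turn from the pose measured when the call began, along the tool's axes at that moment; what a row does not reach only later rows make up. A row lasts 1/10 s, in which the tool goes at most 50 mm and 8.59 degrees, less where a joint would pass 70% of its speed; a pose out of reach is approached as far as the arm can. A call with a gripper value outside its range is refused whole. The fingers move at their own pace and stop on an object; "squeeze" is the grip in N (left out, the last holds). Time passes only in rows, so rows that repeat a pose let the fingers close. It gives the time, the measured TCP pose, the force and the opening at its end, in the units of the state.
- robot.observe(): the state, without advancing time (a new reading comes with each control period).
- viewer.snapshot(name): name is "side" or "top" or "wrist"; returns the picture (400x640x3 uint8, blue, green, red); there is no depth.
- viewer.calibration(name): a dict with "K" (3x3 intrinsics, pixels), "pose" (4x4, takes a point from camera to world coordinates); the wrist camera has in their place "mount" (4x4, takes a point from camera to tool coordinates, whose origin is the TCP and whose axes are the flange's). Camera axes: x right, y down, z forward; pixel columns grow to the right and rows downward; lengths in m; the calibration is good to about 2 mm. A picture is of the moment at which its call begins: read the wrist's pose just before it. calibration takes no time and is no camera call.
- robot.job_done(): hands the job in, once; it reports no verdict.
Trained networks look in the newest picture that a camera, given by its name, has taken for a name from the list of things; names that differ only in an ending like _2 or _b are one class to them, and where a whole thing is asked for, a point or a joint stands for the part that bears it (a point fixed in the world has none). Each returns a list of dicts, best first, with "score" (0 to 1); they miss things now and then, are a little off and sometimes report something else, mostly with a low value. They report only what shows in the picture. A call takes as long as a camera call. They do not tell look-alikes from the thing itself.
- finder.cut_out(camera, thing): "pixels" (400x640 bool, what is visible of it) and "xy" ([column, row] in pixels, amid what is visible of it).
The state is a dict: "clock": time; "qpos": joint angles; "joint_vel": joint speeds; "joint_torque": joint torques, N m; "ee_pos": TCP position; "tool_rot": TCP orientation; "force": force on the tool from outside, world axes, zero at the start; "torque": the same for the moment, N m; "width": finger opening in m.
Only numpy, scipy, OpenCV 4.12 (cv2) and the standard library are available. Lean on these libraries where they do the work, as an engineer would, in place of code of your own. Each camera call takes 0.05 s, during which the arm holds its last target.

## Working session

There is one attempt and no reset: what is moved stays moved. The work goes in short steps, Python scripts to look and compute and a tool call to move; the robot and the scene stay as the last step left them, time stands still between calls to the robot, and variables do not carry over. Pictures are saved under pics/ and viewed, and the job is handed in when it is done.

Besides the shell and the picture viewer there is one more tool, called after ">>>" in YAML: its name, and indented under it one key for each argument. apply_moves: Moves the arm, as the interface text tells. Its arguments: {"type":"object","properties":{"moves":{"type":"array","items":{"type":"object","properties":{"offset":{"type":"array","items":{"type":"number"}},"twist":{"type":"number"},"jaw":{"type":"number"}}}},"squeeze":{"type":"number"}},"required":["moves"]}

```bash
ls; mkdir -p pics; python3 - <<'E'
from workcell import robot, viewer, finder
import cv2, numpy as np
s=robot.observe(); print(s)
for c in ["side","top","wrist"]:
    im=viewer.snapshot(c); cv2.imwrite(f"pics/{c}0.png",im)
    k=viewer.calibration(c); print(c,{a:np.round(b,4).tolist() if not isinstance(b,str) else b for a,b in k.items()})
E
```

```text
pics
{'clock': 0.0, 'qpos': array([ 1.04840112e+00,  3.00519795e-01,  1.52164634e+00, -1.54080542e-06,
        1.32068864e+00, -6.65986248e-02]), 'joint_vel': array([-3.43481356e-04, -6.43297719e-05,  1.42783746e-03,  8.10912886e-04,
        1.03382467e-03, -9.05474658e-04]), 'joint_torque': array([-4.95579479e-04, -5.43503273e+01, -3.61789405e+01, -1.11827085e-04,
        3.99248034e-03,  6.86911520e-06]), 'ee_pos': array([0.24196128, 0.49360872, 0.21346701]), 'tool_rot': array([-1.82457139e-04,  2.25930426e-01,  9.74143236e-01, -6.04111104e-04]), 'force': array([ 0.29158204,  0.59070062, -0.27020466]), 'torque': array([-0.05663397, -0.01298734,  0.04157455]), 'width': 0.085577007909354}
side {'K': [[469.1711, 0.0, 316.3514], [0.0, 469.1711, 201.0467], [0.0, 0.0, 1.0]], 'pose': [[0.7675, -0.3734, 0.5211, -0.2053], [-0.6409, -0.4277, 0.6374, -0.8054], [-0.0151, -0.8232, -0.5676, 0.8298], [0.0, 0.0, 0.0, 1.0]]}
top {'K': [[433.8979, 0.0, 323.5609], [0.0, 433.8979, 196.2081], [0.0, 0.0, 1.0]], 'pose': [[-0.0275, -0.9793, 0.2003, 0.2818], [-0.9996, 0.0272, -0.0041, -0.0105], [-0.0015, -0.2003, -0.9797, 1.1271], [0.0, 0.0, 0.0, 1.0]]}
wrist {'K': [[333.5515, 0.0, 313.7349], [0.0, 333.5515, 197.5819], [0.0, 0.0, 1.0]], 'mount': [[-0.0005, -0.9548, -0.2972, 0.0753], [1.0, -0.0004, -0.0004, -0.0006], [0.0002, -0.2972, 0.9548, -0.1615], [0.0, 0.0, 0.0, 1.0]]}
```

View pics/top0.png

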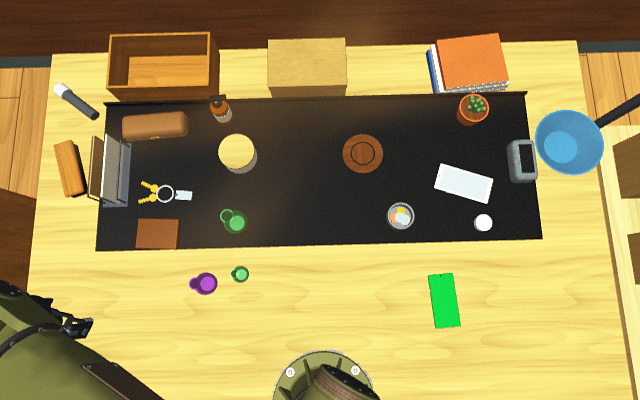

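View pics/side0.png

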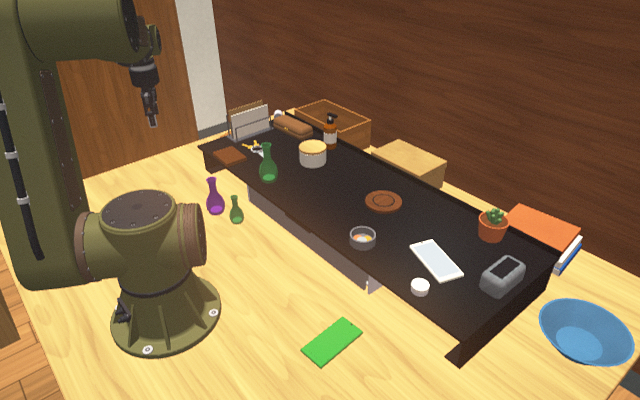

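View pics/wrist0.png

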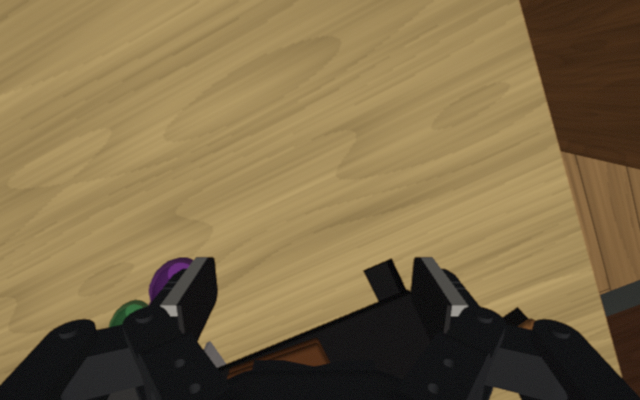

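```bash
cat > h.py <<'E'
from workcell import robot, viewer, finder
import cv2, numpy as np
from scipy.spatial.transform import Rotation as R
def tool_pose(s=None):
    s=s or robot.observe(); q=s["tool_rot"]; T=np.eye(4)
    T[:3,:3]=R.from_quat([q[1],q[2],q[3],q[0]]).as_matrix(); T[:3,3]=s["ee_pos"]; return T
def cam(c,T=None):
    k=viewer.calibration(c)
    return np.array(k["K"]),(np.array(k["pose"]) if "pose" in k else T@np.array(k["mount"]))
def to_plane(uv,z,K,P):
    uv=np.atleast_2d(uv).astype(float); d=np.c_[uv,np.ones(len(uv))]@np.linalg.inv(K).T@P[:3,:3].T
    o=P[:3,3]; return o+d*((z-o[2])/d[:,2])[:,None]
def proj(X,K,P):
    X=np.atleast_2d(X); c=(X-P[:3,3])@P[:3,:3]; p=c@K.T; return p[:,:2]/p[:,2:]
def need(target,yaw_axis_y=None):
    """print offset in tool axes to reach world TCP target; yaw: desired world angle(deg) of tool y axis (mod 180)"""
    T=tool_pose(); o=T[:3,:3].T@(np.array(target)-T[:3,3]); t=0
    cur=np.degrees(np.arctan2(T[1,1],T[0,1]))
    if yaw_axis_y is not None:
        t=-((yaw_axis_y-cur+90)%180-90)  # tool z down -> twist sign flips
    print("tcp",T[:3,3].round(4),"ydir",cur.round(1),"offset",o.round(4),"twist",round(t,1),"tilt z",T[:3,2].round(4))
E
python3 - <<'E'
from h import *
Z={"charging_pad":.11,"candle_jar":.156,"phone":.109,"coin_holder":.126,"bud_vase":.13,"key_ring":.105,"glasses_case":.14,"balm_tin":.118,"wallet":.115,"pump_bottle":.16}
for c in ["top","side"]:
    im=viewer.snapshot(c); K,P=cam(c)
    for n,z in Z.items():
        for r in finder.cut_out(c,n)[:4]:
            m=r["pixels"]; rc=cv2.minAreaRect(np.argwhere(m)[:,::-1].astype(np.float32))
            print(c,n,round(r["score"],2),np.round(r["xy"]),m.sum(),to_plane(rc[0],z,K,P)[0].round(3))
            np.save(f"m_{c}_{n}.npy",m) if r["score"]>.5 else 0
    if c=="top": cv2.imwrite("pics/crop1.png",cv2.resize(im[200:300,170:290],None,fx=5,fy=5,interpolation=cv2.INTER_CUBIC))
E
```

```text
top charging_pad 0.66 [360. 156.] 1292 [ 0.594 -0.111  0.11 ]
top candle_jar 0.66 [238. 153.] 1112 [0.588 0.183 0.156]
top phone 0.96 [444. 302.] 1344 [ 0.239 -0.282  0.109]
top phone 0.9 [464. 187.] 1433 [ 0.511 -0.351  0.109]
top coin_holder 0.84 [402. 215.] 655 [ 0.434 -0.192  0.126]
top coin_holder 0.46 [220. 110.] 474 [0.709 0.232 0.126]
top bud_vase 0.78 [234. 224.] 497 [0.432 0.196 0.13 ]
top bud_vase 0.7 [242. 274.] 252 [0.312 0.182 0.13 ]
top bud_vase 0.66 [201. 284.] 453 [0.291 0.264 0.13 ]
top bud_vase 0.45 [153. 126.] 1708 [0.67  0.392 0.13 ]
top key_ring 0.66 [158. 192.] 397 [0.51  0.367 0.105]
top glasses_case 0.79 [152. 124.] 1672 [0.667 0.387 0.14 ]
top balm_tin 0.54 [484. 222.] 231 [ 0.415 -0.386  0.118]
top wallet 0.88 [153. 233.] 1282 [0.41  0.377 0.115]
top pump_bottle 0.76 [218. 112.] 455 [0.694 0.224 0.16 ]
side charging_pad 0.91 [386. 200.] 718 [ 0.59  -0.117  0.11 ]
side candle_jar 0.75 [316. 155.] 681 [0.565 0.149 0.156]
side candle_jar 0.39 [384. 202.] 681 [ 0.535 -0.164  0.156]
side phone 0.87 [327. 344.] 1479 [ 0.178 -0.373  0.109]
side phone 0.56 [437. 261.] 1149 [ 0.505 -0.359  0.109]
side coin_holder 0.81 [366. 239.] 521 [ 0.424 -0.207  0.126]
side bud_vase 0.93 [264. 166.] 493 [0.457 0.229 0.13 ]
side bud_vase 0.81 [216. 202.] 411 [0.246 0.176 0.13 ]
side bud_vase 0.59 [234. 212.] 280 [0.257 0.084 0.13 ]
side key_ring 0.4 [255. 146.] 79 [0.506 0.367 0.105]
side glasses_case 0.92 [296. 127.] 637 [0.649 0.352 0.14 ]
side balm_tin 0.59 [423. 286.] 282 [ 0.407 -0.395  0.118]
side wallet 0.7 [227. 158.] 426 [0.403 0.364 0.115]
side wallet 0.63 [269. 166.] 513 [0.471 0.251 0.115]
side pump_bottle 0.72 [330. 129.] 374 [0.696 0.222 0.16 ]
```

View pics/crop1.png

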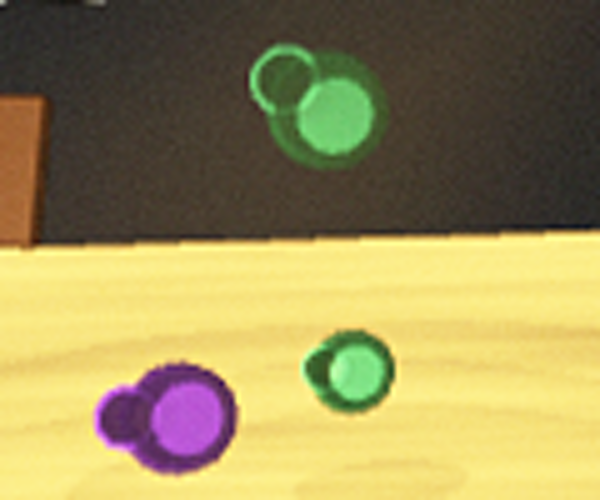

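```bash
cat >> h.py <<'E'
def ellipse_fit(mask,z,K,P):
    """circle at height z from mask contour -> world centre, radius (least squares)"""
    cs,_=cv2.findContours(mask.astype(np.uint8),cv2.RETR_EXTERNAL,cv2.CHAIN_APPROX_NONE); c=max(cs,key=cv2.contourArea)
    X=to_plane(c[:,0],z,K,P)[:,:2]; A=np.c_[2*X,np.ones(len(X))]; s=np.linalg.lstsq(A,(X**2).sum(1),rcond=None)[0]
    return s[:2],np.sqrt(s[2]+s[:2]@s[:2])
def rect_fit(mask,z,K,P):
    cs,_=cv2.findContours(mask.astype(np.uint8),cv2.RETR_EXTERNAL,cv2.CHAIN_APPROX_NONE); c=max(cs,key=cv2.contourArea)
    X=to_plane(c[:,0],z,K,P)[:,:2]; b=cv2.boxPoints(cv2.minAreaRect((X*1000).astype(np.float32)))/1000
    e=b[1]-b[0],b[2]-b[1]; l=max(e,key=np.linalg.norm)
    return b.mean(0),sorted([np.linalg.norm(x) for x in e]),np.degrees(np.arctan2(l[1],l[0]))%180
E
python3 - <<'E'
from h import *
for c in ["top","side"]:
    im=viewer.snapshot(c); K,P=cam(c); hsv=cv2.cvtColor(im,cv2.COLOR_BGR2HSV)
    m=np.zeros(im.shape[:2],np.uint8); x0,y0,x1,y1=(425,155,500,210) if c=="top" else (405,235,468,288)
    w=(hsv[...,1]<60)&(hsv[...,2]>140); m[y0:y1,x0:x1]=w[y0:y1,x0:x1]
    print(c,"phone",rect_fit(m,.109,K,P))
    for n,z in [("charging_pad",.11),("coin_holder",.126),("candle_jar",.156)]:
        mm=np.load(f"m_{c}_{n}.npy"); print(n,ellipse_fit(mm,z,K,P))
T=tool_pose(); print(T.round(3))
need([.51,-.35,.32],79)
E
```

```text
top phone (array([ 0.5129711 , -0.35174716], dtype=float32), [np.float32(0.06633307), np.float32(0.13193715)], np.float32(70.855385))
charging_pad (array([ 0.59332355, -0.11147886]), np.float64(0.04943371978941712))
coin_holder (array([ 0.43369404, -0.19175034]), np.float64(0.032878385465214766))
candle_jar (array([0.58829442, 0.18334786]), np.float64(0.04392860228670301))
side phone (array([ 0.5103304 , -0.35414064], dtype=float32), [np.float32(0.067381166), np.float32(0.13711478)], np.float32(70.79982))
charging_pad (array([ 0.58926901, -0.11687448]), np.float64(0.052633474954368334))
coin_holder (array([ 0.42462566, -0.20582279]), np.float64(0.03832851090443966))
candle_jar (array([0.5661336 , 0.15156685]), np.float64(0.06807056656463052))
[[-0.898  0.44  -0.     0.242]
 [ 0.44   0.898  0.     0.494]
 [ 0.    -0.    -1.     0.214]
 [ 0.     0.     0.     1.   ]]
tcp [0.2421 0.4938 0.2141] ydir 63.9 offset [-0.612  -0.6398 -0.1059] twist -15.1 tilt z [-1.e-04  0.e+00 -1.e+00]
```

```bash
python3 - <<'E'
from h import *
need([.512,-.353,.30],-19.2)
E
```

```text
tcp [0.2421 0.4938 0.2141] ydir 63.9 offset [-0.6151 -0.6416 -0.0859] twist 83.1 tilt z [-1.e-04  0.e+00 -1.e+00]
```

>>> apply_moves:
  moves:
    - {"offset": [0, 0, -0.05], "twist": 0, "jaw": -1}
    - {"offset": [-0.03, -0.03, -0.086], "twist": 8, "jaw": -1}
    - {"offset": [-0.06, -0.07, -0.086], "twist": 16, "jaw": -1}
    - {"offset": [-0.615, -0.642, -0.086], "twist": 83, "jaw": -1}
    - {"offset": [-0.615, -0.642, -0.086], "twist": 83, "jaw": -1}
    - {"offset": [-0.615, -0.642, -0.086], "twist": 83, "jaw": -1}
    - {"offset": [-0.615, -0.642, -0.086], "twist": 83, "jaw": -1}
    - {"offset": [-0.615, -0.642, -0.086], "twist": 83, "jaw": -1}
    - {"offset": [-0.615, -0.642, -0.086], "twist": 83, "jaw": -1}
    - {"offset": [-0.615, -0.642, -0.086], "twist": 83, "jaw": -1}
  squeeze: 40

```text
clock: 2.35
ee_pos: [0.3724, 0.074, 0.3003]
tool_rot: [0.0, 0.781, 0.625, 0.0]
force: [1.4, 0.8, -0.2]
width: 0.0852
```

```bash
python3 - <<'E'
from h import *
need([.512,-.353,.30],-19.2)
E
```

```text
tcp [0.3724 0.074  0.3003] ydir -12.6 offset [-0.3862  0.2295  0.0004] twist 6.6 tilt z [ 1.1e-03  1.0e-04 -1.0e+00]
```

>>> apply_moves:
  moves:
    - {"offset": [-0.386, 0.23, 0], "twist": 6.6, "jaw": -1}
    - {"offset": [-0.386, 0.23, 0], "twist": 6.6, "jaw": -1}
    - {"offset": [-0.386, 0.23, 0], "twist": 6.6, "jaw": -1}
    - {"offset": [-0.386, 0.23, 0], "twist": 6.6, "jaw": -1}
    - {"offset": [-0.386, 0.23, 0], "twist": 6.6, "jaw": -1}
    - {"offset": [-0.386, 0.23, 0], "twist": 6.6, "jaw": -1}
    - {"offset": [-0.386, 0.23, 0], "twist": 6.6, "jaw": -1}
    - {"offset": [-0.386, 0.23, 0], "twist": 6.6, "jaw": -1}
    - {"offset": [-0.386, 0.23, 0], "twist": 6.6, "jaw": -1}
    - {"offset": [-0.386, 0.23, 0], "twist": 6.6, "jaw": -1}

```text
clock: 3.35
ee_pos: [0.5125, -0.3574, 0.2973]
tool_rot: [-0.001, 0.816, 0.578, -0.0]
force: [-0.8, 0.4, -1.1]
width: 0.0856
```

```bash
python3 - <<'E'
from h import *
T=tool_pose(); im=viewer.snapshot("wrist"); cv2.imwrite("pics/w1.png",im); K,P=cam("wrist",T)
need([.512,-.353,.30],-19.2)
for r in finder.cut_out("wrist","phone")[:2]:
    print(r["score"],r["xy"],rect_fit(r["pixels"],.109,K,P))
for r in finder.cut_out("wrist","coin_holder")[:2]:
    print(r["score"],r["xy"],ellipse_fit(r["pixels"],.126,K,P))
for r in finder.cut_out("wrist","balm_tin")[:2]:
    print(r["score"],r["xy"],ellipse_fit(r["pixels"],.118,K,P))
E
```

```text
tcp [ 0.5124 -0.3552  0.2981] ydir -19.4 offset [ 0.0019 -0.0011 -0.0019] twist -0.2 tilt z [-0.0014  0.0019 -1.    ]
0.89 [119.2, 183.0] (array([ 0.30568594, -0.30437598], dtype=float32), [np.float32(0.051156525), np.float32(0.10485262)], np.float32(3.8522048))
0.8 [312.0, 157.5] (array([ 0.5142958 , -0.35279918], dtype=float32), [np.float32(0.06389357), np.float32(0.13139713)], np.float32(70.85333))
0.75 [178.4, 36.1] (array([ 0.43861835, -0.19681522]), np.float64(0.03273612133272692))
0.64 [238.2, 223.9] (array([ 0.41816875, -0.38672021]), np.float64(0.020424788535945093))
```

View pics/w1.png

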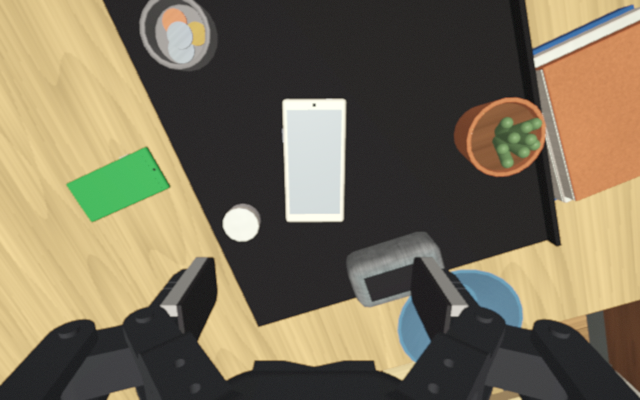

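```bash
python3 - <<'E'
from h import *
need([.514,-.3525,.103],-19.15)
E
```

```text
tcp [ 0.5125 -0.3522  0.3007] ydir -19.2 offset [1.000e-04 1.200e-03 1.977e-01] twist -0.0 tilt z [ 0.0015 -0.     -1.    ]
```

>>> apply_moves:
  moves:
    - {"offset": [0, 0.0015, 0.05], "twist": 0, "jaw": -1}
    - {"offset": [0, 0.0015, 0.1], "twist": 0, "jaw": -1}
    - {"offset": [0, 0.0015, 0.14], "twist": 0, "jaw": -1}
    - {"offset": [0, 0.0015, 0.165], "twist": 0, "jaw": -1}
    - {"offset": [0, 0.0015, 0.182], "twist": 0, "jaw": -1}
    - {"offset": [0, 0.0015, 0.192], "twist": 0, "jaw": -1}
    - {"offset": [0, 0.0015, 0.1975], "twist": 0, "jaw": -1}
    - {"offset": [0, 0.0015, 0.1975], "twist": 0, "jaw": -1}

```text
clock: 4.35
ee_pos: [0.5143, -0.3523, 0.1037]
tool_rot: [0.001, 0.815, 0.58, 0.001]
force: [-0.5, -0.5, 0.7]
width: 0.0854
```

```bash
python3 - <<'E'
from h import *
need([.514,-.3525,.103],-19.15)
im=viewer.snapshot("wrist"); cv2.imwrite("pics/w2.png",im)
E
```

```text
tcp [ 0.5143 -0.3523  0.1037] ydir -19.2 offset [-0.0003 -0.0003  0.0007] twist -0.0 tilt z [ 1.8e-03 -3.0e-04 -1.0e+00]
```

View pics/w2.png

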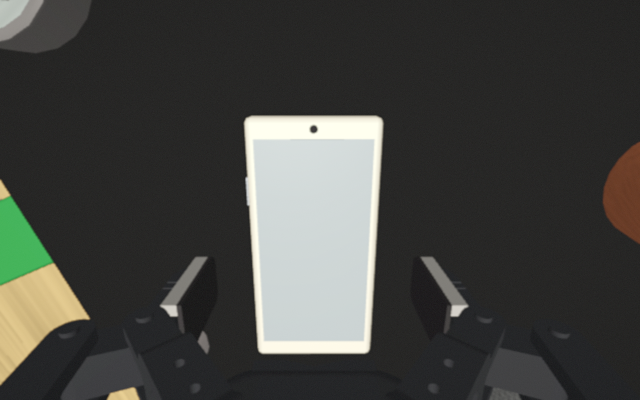

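>>> apply_moves:
  moves:
    - {"offset": [0, 0, 0], "twist": 0, "jaw": 1}
    - {"offset": [0, 0, 0], "twist": 0, "jaw": 1}
    - {"offset": [0, 0, 0], "twist": 0, "jaw": 1}
    - {"offset": [0, 0, 0], "twist": 0, "jaw": 1}
    - {"offset": [0, 0, 0], "twist": 0, "jaw": 1}
    - {"offset": [0, 0, -0.02], "twist": 0, "jaw": 1}
    - {"offset": [0, 0, -0.05], "twist": 0, "jaw": 1}
    - {"offset": [0, 0, -0.08], "twist": 0, "jaw": 1}
    - {"offset": [0, 0, -0.08], "twist": 0, "jaw": 1}
  squeeze: 40

```text
clock: 5.3
ee_pos: [0.5155, -0.3534, 0.1888]
tool_rot: [0.004, 0.815, 0.58, 0.002]
force: [0.0, 0.2, 0.5]
width: -0.0002
```

```bash
python3 - <<'E'
from h import *
T=tool_pose(); im=viewer.snapshot("wrist"); cv2.imwrite("pics/w3.png",im); K,P=cam("wrist",T)
print(robot.observe()["width"],T[:3,3])
for r in finder.cut_out("wrist","phone")[:2]:
    c=rect_fit(r["pixels"],T[2,3]+.005,K,P); print(r["score"],r["xy"],c, T[:3,:3].T[:2,:2]@(c[0]-T[:2,3]))
E
```

```text
0.00027595845733809586 [ 0.51551828 -0.35342259  0.18875772]
0.95 [308.6, 179.4] (array([ 0.5230091 , -0.32766435], dtype=float32), [np.float32(0.04194154), np.float32(0.0851395)], np.float32(71.048386)) [ 0.02678966 -0.00138167]
0.9 [59.5, 212.8] (array([ 0.40174338, -0.29454607], dtype=float32), [np.float32(0.02956619), np.float32(0.062200267)], np.float32(4.310882)) [ 0.01825399 -0.12679344]
```

View pics/w3.png

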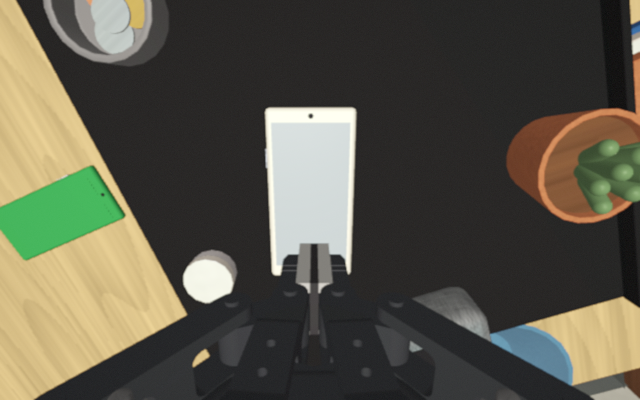

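```bash
python3 - <<'E'
from h import *
T=tool_pose(); im=viewer.snapshot("wrist"); K,P=cam("wrist",T)
for r in finder.cut_out("wrist","phone")[:1]:
    c=rect_fit(r["pixels"],.109,K,P); print(r["score"],r["xy"],c)
im=viewer.snapshot("top"); K,P=cam("top")
x=[rect_fit(r["pixels"],.109,K,P) for r in finder.cut_out("top","phone")]; print(x)
need([.514,-.3525,.110],-19)
E
```

```text
0.79 [60.9, 214.3] (array([ 0.32823336, -0.301661  ], dtype=float32), [np.float32(0.045474745), np.float32(0.095585525)], np.float32(4.428339))
[(array([ 0.5255312 , -0.31480905], dtype=float32), [np.float32(0.05335724), np.float32(0.062588185)], np.float32(162.00757))]
tcp [ 0.514  -0.3523  0.183 ] ydir -19.2 offset [-0.0002  0.      0.073 ] twist -0.2 tilt z [ 9.e-04  4.e-04 -1.e+00]
```

```bash
python3 - <<'E'
from h import *
T=tool_pose(); im=viewer.snapshot("wrist"); K,P=cam("wrist",T)
rs=finder.cut_out("wrist","phone")
for r in rs:
    c=rect_fit(r["pixels"],.109,K,P); print(r["score"],r["xy"],c)
E
```

```text
0.69 [59.9, 214.6] (array([ 0.32888597, -0.3013867 ], dtype=float32), [np.float32(0.044703223), np.float32(0.09508397)], np.float32(4.4605355))
0.62 [314.4, 178.6] (array([ 0.51367193, -0.35224372], dtype=float32), [np.float32(0.06512773), np.float32(0.1306221)], np.float32(70.84003))
```

>>> apply_moves:
  moves:
    - {"offset": [0, 0, 0.03], "twist": 0, "jaw": -0.76}
    - {"offset": [0, 0, 0.05], "twist": 0, "jaw": -0.76}
    - {"offset": [0, 0, 0.065], "twist": 0, "jaw": -0.76}
    - {"offset": [0, 0, 0.075], "twist": 0, "jaw": -0.76}
    - {"offset": [0, 0, 0.08], "twist": 0, "jaw": -0.76}
    - {"offset": [0, 0, 0.08], "twist": 0, "jaw": -0.76}

```text
clock: 6.3
ee_pos: [0.5143, -0.3524, 0.1032]
tool_rot: [0.0, 0.815, 0.58, 0.001]
force: [0.5, -0.7, 0.6]
width: 0.0751
```

>>> apply_moves:
  moves:
    - {"offset": [0, 0, 0.0015], "twist": 0, "jaw": -0.76}
    - {"offset": [0, 0, 0.003], "twist": 0, "jaw": -0.76}
    - {"offset": [0, 0, 0.003], "twist": 0, "jaw": -0.76}

```text
clock: 6.6
ee_pos: [0.5144, -0.3524, 0.1005]
tool_rot: [0.0, 0.815, 0.58, 0.001]
force: [-0.5, -0.8, 0.1]
width: 0.0753
```

>>> apply_moves:
  moves:
    - {"offset": [0, 0, 0.001], "twist": 0, "jaw": -0.76}
    - {"offset": [0, 0, 0.002], "twist": 0, "jaw": -0.76}

```text
clock: 6.8
ee_pos: [0.5144, -0.3525, 0.0986]
tool_rot: [0.001, 0.815, 0.58, 0.001]
force: [-0.3, 0.1, -0.3]
width: 0.0751
```

>>> apply_moves:
  moves:
    - {"offset": [0, 0, 0.001], "twist": 0, "jaw": -0.76}
    - {"offset": [0, 0, 0.001], "twist": 0, "jaw": -0.76}

```text
clock: 7.0
ee_pos: [0.5144, -0.3524, 0.0975]
tool_rot: [0.001, 0.815, 0.58, 0.001]
force: [-0.4, 0.3, 0.1]
width: 0.0752
```

>>> apply_moves:
  moves:
    - {"offset": [0, 0, 0.001], "twist": 0, "jaw": -0.76}
    - {"offset": [0, 0, 0.001], "twist": 0, "jaw": -0.76}

```text
clock: 7.2
ee_pos: [0.5143, -0.3524, 0.0963]
tool_rot: [0.0, 0.815, 0.579, 0.001]
force: [0.3, 0.6, -1.0]
width: 0.0752
```

>>> apply_moves:
  moves:
    - {"offset": [0, 0, 0.001], "twist": 0, "jaw": -0.76}
    - {"offset": [0, 0, 0.001], "twist": 0, "jaw": -0.76}

```text
clock: 7.4
ee_pos: [0.5143, -0.3524, 0.0952]
tool_rot: [0.0, 0.815, 0.579, 0.001]
force: [-0.3, 0.2, 0.6]
width: 0.0752
```

>>> apply_moves:
  moves:
    - {"offset": [0, 0, 0.001], "twist": 0, "jaw": -0.76}
    - {"offset": [0, 0, 0.001], "twist": 0, "jaw": -0.76}

```text
clock: 7.6
ee_pos: [0.5142, -0.3523, 0.094]
tool_rot: [0.0, 0.815, 0.58, 0.001]
force: [1.4, -0.7, 0.6]
width: 0.0754
```

>>> apply_moves:
  moves:
    - {"offset": [0, 0, 0.001], "twist": 0, "jaw": -0.76}
    - {"offset": [0, 0, 0.001], "twist": 0, "jaw": -0.76}

```text
clock: 7.8
ee_pos: [0.5142, -0.3523, 0.0928]
tool_rot: [0.0, 0.815, 0.58, 0.001]
force: [-0.1, 0.5, 1.7]
width: 0.0752
```

```bash
python3 - <<'E'
from h import *
im=viewer.snapshot("wrist"); cv2.imwrite("pics/w4.png",im)
im=viewer.snapshot("side"); cv2.imwrite("pics/s4.png",cv2.resize(im[180:320,360:520],None,fx=5,fy=4.2,interpolation=cv2.INTER_CUBIC))
E
```

```text
(no output)
```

View pics/w4.png

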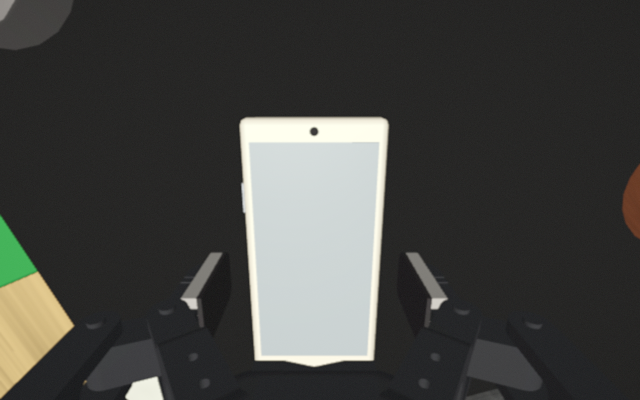

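View pics/s4.png

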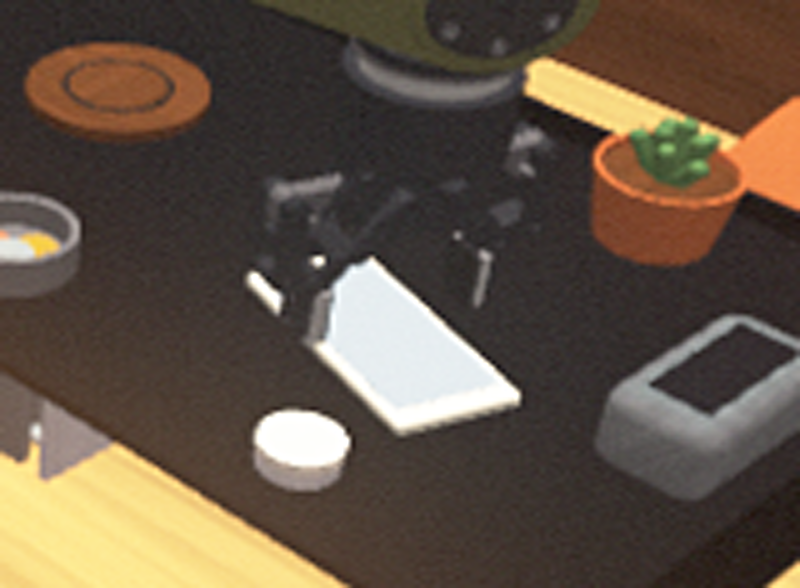

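>>> apply_moves:
  moves:
    - {"offset": [0, 0, 0], "twist": 0, "jaw": -0.2}
    - {"offset": [0, 0, 0], "twist": 0, "jaw": -0.2}
    - {"offset": [0, 0, 0], "twist": 0, "jaw": -0.2}
    - {"offset": [0, 0, 0], "twist": 0, "jaw": -0.2}
  squeeze: 40

```text
clock: 8.3
ee_pos: [0.5142, -0.3523, 0.093]
tool_rot: [0.0, 0.815, 0.58, 0.001]
force: [-0.3, 0.1, 0.5]
width: 0.051
```

```bash
python3 - <<'E'
from h import *
im=viewer.snapshot("wrist"); cv2.imwrite("pics/w5.png",im)
E
```

```text
(no output)
```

View pics/w5.png

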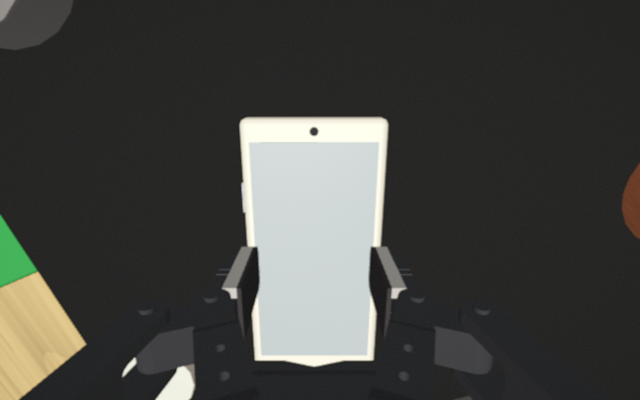

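>>> apply_moves:
  moves:
    - {"offset": [0, 0, 0], "twist": 0, "jaw": -0.76}
    - {"offset": [0, 0, 0], "twist": 0, "jaw": -0.76}
    - {"offset": [0, 0, 0], "twist": 0, "jaw": -0.76}
    - {"offset": [0, 0, 0.002], "twist": 0, "jaw": -0.76}
    - {"offset": [0, 0, 0.004], "twist": 0, "jaw": -0.76}
    - {"offset": [0, 0, 0.006], "twist": 0, "jaw": -0.76}
    - {"offset": [0, 0, 0.008], "twist": 0, "jaw": -0.76}

```text
clock: 9.05
ee_pos: [0.5142, -0.3523, 0.0847]
tool_rot: [0.0, 0.815, 0.58, 0.0]
force: [-0.6, 0.6, -0.1]
width: 0.075
```

```bash
python3 - <<'E'
from h import *
im=viewer.snapshot("wrist"); cv2.imwrite("pics/w6.png",im)
E
```

```text
(no output)
```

View pics/w6.png

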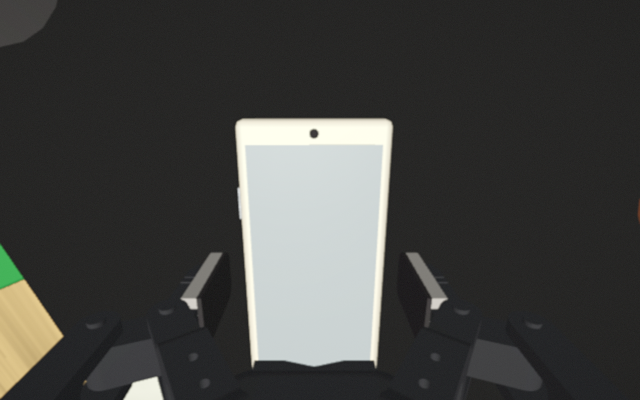

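>>> apply_moves:
  moves:
    - {"offset": [0, 0, 0.002], "twist": 0, "jaw": -0.76}
    - {"offset": [0, 0, 0.004], "twist": 0, "jaw": -0.76}
    - {"offset": [0, 0, 0.006], "twist": 0, "jaw": -0.76}
    - {"offset": [0, 0, 0.008], "twist": 0, "jaw": -0.76}
    - {"offset": [0, 0, 0.008], "twist": 0, "jaw": -0.76}

```text
clock: 9.6
ee_pos: [0.514, -0.3521, 0.076]
tool_rot: [-0.0, 0.815, 0.58, 0.0]
force: [0.7, 0.4, 0.1]
width: 0.075
```

>>> apply_moves:
  moves:
    - {"offset": [0, 0, 0.001], "twist": 0, "jaw": -0.76}
    - {"offset": [0, 0, 0.002], "twist": 0, "jaw": -0.76}
    - {"offset": [0, 0, 0.002], "twist": 0, "jaw": -0.76}

```text
clock: 9.9
ee_pos: [0.5139, -0.3521, 0.0739]
tool_rot: [-0.0, 0.815, 0.58, 0.0]
force: [0.5, -0.1, 0.3]
width: 0.075
```

>>> apply_moves:
  moves:
    - {"offset": [0, 0, 0.001], "twist": 0, "jaw": -0.76}
    - {"offset": [0, 0, 0.001], "twist": 0, "jaw": -0.76}

```text
clock: 10.1
ee_pos: [0.514, -0.3522, 0.0735]
tool_rot: [-0.0, 0.815, 0.58, 0.0]
force: [-1.4, 2.0, 5.1]
width: 0.0752
```

>>> apply_moves:
  moves:
    - {"offset": [0, 0, -0.0045], "twist": 0, "jaw": -0.76}
    - {"offset": [0, 0, -0.0045], "twist": 0, "jaw": -0.5}
    - {"offset": [0, 0, -0.0045], "twist": 0, "jaw": -0.3}
    - {"offset": [0, 0, -0.0045], "twist": 0, "jaw": -0.3}
    - {"offset": [0, 0, -0.0045], "twist": 0, "jaw": -0.3}
  squeeze: 40

```text
clock: 10.6
ee_pos: [0.5143, -0.3524, 0.0791]
tool_rot: [0.0, 0.815, 0.58, 0.001]
force: [-2.4, 1.8, 9.9]
width: 0.0629
```

>>> apply_moves:
  moves:
    - {"offset": [0, 0, -0.002], "twist": 0, "jaw": 0}
    - {"offset": [0, 0, -0.006], "twist": 0, "jaw": 0}
    - {"offset": [0, 0, -0.02], "twist": 0, "jaw": 0}
    - {"offset": [0, 0, -0.04], "twist": 0, "jaw": 0}
    - {"offset": [0, 0, -0.06], "twist": 0, "jaw": 0}
    - {"offset": [0, 0, -0.07], "twist": 0, "jaw": 0}
    - {"offset": [0, 0, -0.07], "twist": 0, "jaw": 0}

```text
clock: 11.3
ee_pos: [0.5147, -0.3527, 0.151]
tool_rot: [0.002, 0.815, 0.58, 0.001]
force: [-0.5, -0.9, -1.7]
width: 0.0624
```

```bash
python3 - <<'E'
from h import *
T=tool_pose(); im=viewer.snapshot("wrist"); cv2.imwrite("pics/w7.png",im); K,P=cam("wrist",T)
print(robot.observe()["width"],T[:3,3],T[:3,2])
for r in finder.cut_out("wrist","phone")[:2]:
    c=rect_fit(r["pixels"],T[2,3]+.031,K,P); print(r["score"],r["xy"],c, (T[:3,:3].T@np.r_[c[0]-T[:2,3],0]).round(4))
E
```

```text
0.06263856427202777 [ 0.5147016  -0.35274955  0.15096958] [ 0.00370122 -0.00182047 -0.99999149]
0.66 [315.7, 233.9] (array([ 0.5168273, -0.3458671], dtype=float32), [np.float32(0.063379794), np.float32(0.11746782)], np.float32(71.03705)) [ 0.0072 -0.0003 -0.    ]
0.64 [44.4, 223.6] (array([ 0.41110736, -0.2935832 ], dtype=float32), [np.float32(0.027863573), np.float32(0.05637487)], np.float32(4.0798826)) [ 0.0219 -0.1173 -0.0005]
```

View pics/w7.png

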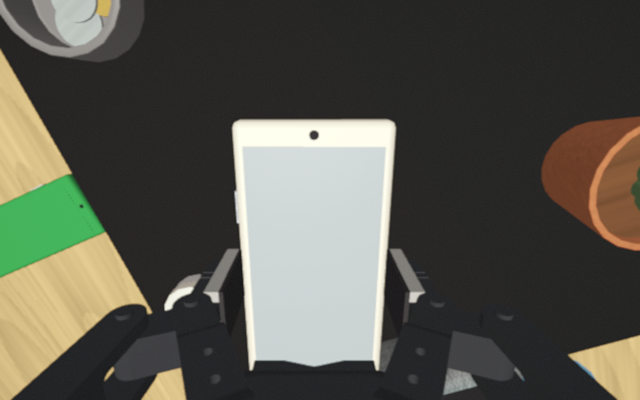

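```bash
python3 - <<'E'
from h import *
im=viewer.snapshot("top"); K,P=cam("top"); 
big=cv2.resize(im[110:190,200:400],None,fx=4,fy=4,interpolation=cv2.INTER_CUBIC)
def draw(c,r,z,col):
    a=np.linspace(0,2*np.pi,90); X=np.c_[c[0]+r*np.cos(a),c[1]+r*np.sin(a),np.full(90,z)]
    q=((proj(X,K,P)-[200,110]+.5)*4).round().astype(int); cv2.polylines(big,[q],True,col,1)
hsv=cv2.cvtColor(im,cv2.COLOR_BGR2HSV)
m=((hsv[...,2]>55)&(hsv[...,1]>90)); m2=np.zeros_like(m); m2[125:182,335:392]=m[125:182,335:392]
e=ellipse_fit(m2,.11,K,P); print("pad",e); draw(e[0],.05,.11,(0,255,0))
j=((hsv[...,2]>100)&(hsv[...,1]>60)); m3=np.zeros_like(j); m3[125:182,210:265]=j[125:182,210:265]
e2=ellipse_fit(m3,.156,K,P); print("jar",e2); draw(e2[0],.0425,.156,(255,0,0)); draw(e2[0],.0425,.1,(255,0,0))
cv2.imwrite("pics/t8.png",big)
need(list(e[0])+[.2],-19)
E
```

```text
pad (array([ 0.59519126, -0.11192057]), np.float64(0.049648843253132124))
jar (array([0.59425858, 0.18667956]), np.float64(0.042886301172340775))
tcp [ 0.5139 -0.3521  0.1481] ydir -19.2 offset [ 0.2536 -0.0021 -0.0517] twist -0.2 tilt z [ 3.e-04  8.e-04 -1.e+00]
```

View pics/t8.png

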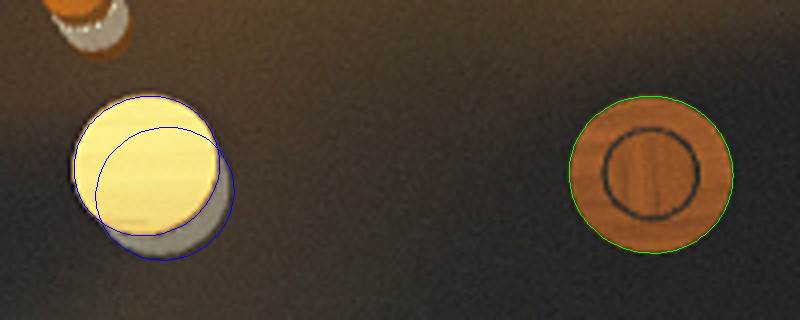

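```bash
python3 - <<'E'
from h import *
need([.595,-.1125,.15],0)
E
```

```text
tcp [ 0.5139 -0.3521  0.1481] ydir -19.2 offset [ 0.253  -0.002  -0.0017] twist -19.2 tilt z [ 3.e-04  8.e-04 -1.e+00]
```

>>> apply_moves:
  moves:
    - {"offset": [0.02, 0, -0.002], "twist": -3, "jaw": 0}
    - {"offset": [0.055, 0, -0.002], "twist": -6, "jaw": 0}
    - {"offset": [0.095, -0.001, -0.002], "twist": -9, "jaw": 0}
    - {"offset": [0.135, -0.001, -0.002], "twist": -12, "jaw": 0}
    - {"offset": [0.175, -0.001, -0.002], "twist": -15, "jaw": 0}
    - {"offset": [0.21, -0.002, -0.002], "twist": -17, "jaw": 0}
    - {"offset": [0.235, -0.002, -0.002], "twist": -19.2, "jaw": 0}
    - {"offset": [0.249, -0.002, -0.002], "twist": -19.2, "jaw": 0}
    - {"offset": [0.253, -0.002, -0.002], "twist": -19.2, "jaw": 0}
    - {"offset": [0.253, -0.002, -0.002], "twist": -19.2, "jaw": 0}

```text
clock: 12.45
ee_pos: [0.5949, -0.1128, 0.1499]
tool_rot: [-0.0, 0.707, 0.707, 0.0]
force: [0.5, -0.5, -1.6]
width: 0.0625
```

```bash
python3 - <<'E'
from h import *
need([.595,-.1125,.091],0); print(robot.observe()["width"])
im=viewer.snapshot("wrist"); cv2.imwrite("pics/w9.png",im)
E
```

```text
tcp [ 0.5949 -0.1128  0.1499] ydir -0.0 offset [0.0003 0.0001 0.0589] twist -0.0 tilt z [-4.e-04  9.e-04 -1.e+00]
0.06245947699065879
```

View pics/w9.png

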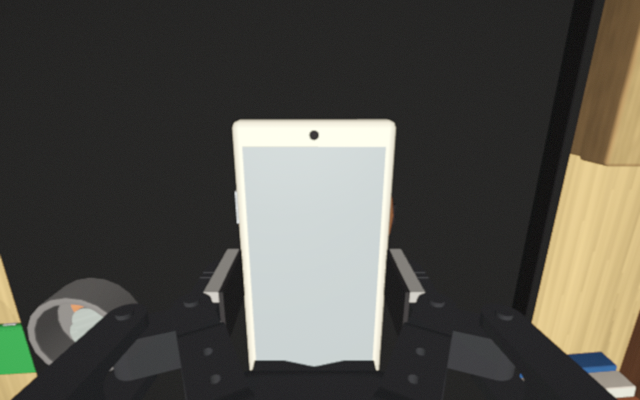

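Lower slowly onto the pad.

>>> apply_moves:
  moves:
    - {"offset": [0, 0, 0.02], "twist": 0, "jaw": 0}
    - {"offset": [0, 0, 0.04], "twist": 0, "jaw": 0}
    - {"offset": [0, 0, 0.05], "twist": 0, "jaw": 0}
    - {"offset": [0, 0, 0.054], "twist": 0, "jaw": 0}
    - {"offset": [0, 0, 0.057], "twist": 0, "jaw": 0}
    - {"offset": [0, 0, 0.058], "twist": 0, "jaw": 0}
    - {"offset": [0, 0, 0.059], "twist": 0, "jaw": 0}
    - {"offset": [0, 0, 0.059], "twist": 0, "jaw": 0}

```text
clock: 13.3
ee_pos: [0.5949, -0.1133, 0.0914]
tool_rot: [-0.0, 0.707, 0.707, 0.0]
force: [0.8, -0.5, -2.1]
width: 0.0625
```

>>> apply_moves:
  moves:
    - {"offset": [0, 0, 0.001], "twist": 0, "jaw": 0}
    - {"offset": [0, 0, 0.001], "twist": 0, "jaw": 0}

```text
clock: 13.5
ee_pos: [0.595, -0.1133, 0.0905]
tool_rot: [-0.0, 0.707, 0.707, 0.0]
force: [0.0, -0.3, -1.1]
width: 0.0629
```

>>> apply_moves:
  moves:
    - {"offset": [0.0008, 0, 0.001], "twist": 0, "jaw": 0}
    - {"offset": [0.0008, 0, 0.001], "twist": 0, "jaw": 0}

```text
clock: 13.7
ee_pos: [0.595, -0.1124, 0.0895]
tool_rot: [-0.0, 0.707, 0.707, 0.0]
force: [0.8, 1.3, -1.2]
width: 0.0623
```

>>> apply_moves:
  moves:
    - {"offset": [0, 0, 0.001], "twist": 0, "jaw": 0}
    - {"offset": [0, 0, 0.001], "twist": 0, "jaw": 0}

```text
clock: 13.9
ee_pos: [0.595, -0.1124, 0.0892]
tool_rot: [0.0, 0.707, 0.707, 0.0]
force: [-3.9, 0.9, 5.9]
width: 0.0629
```

>>> apply_moves:
  moves:
    - {"offset": [0, 0, 0], "twist": 0, "jaw": -0.8}
    - {"offset": [0, 0, 0], "twist": 0, "jaw": -0.8}
    - {"offset": [0, 0, 0], "twist": 0, "jaw": -0.8}
    - {"offset": [0, 0, -0.02], "twist": 0, "jaw": -0.8}
    - {"offset": [0, 0, -0.06], "twist": 0, "jaw": -1}
    - {"offset": [0, 0, -0.11], "twist": 0, "jaw": -1}
    - {"offset": [0, 0, -0.16], "twist": 0, "jaw": -1}
    - {"offset": [0, 0, -0.2], "twist": 0, "jaw": -1}
    - {"offset": [0, 0, -0.2], "twist": 0, "jaw": -1}

```text
clock: 14.8
ee_pos: [0.5961, -0.1128, 0.2955]
tool_rot: [0.004, 0.707, 0.707, 0.003]
force: [0.3, 0.0, -0.2]
width: 0.085
```

```bash
python3 - <<'E'
from h import *
T=tool_pose(); im=viewer.snapshot("wrist"); cv2.imwrite("pics/w10.png",im); K,P=cam("wrist",T)
for r in finder.cut_out("wrist","phone")[:2]:
    print(r["score"],r["xy"],rect_fit(r["pixels"],.119,K,P))
for r in finder.cut_out("wrist","coin_holder")[:2]:
    print(r["score"],r["xy"],ellipse_fit(r["pixels"],.126,K,P))
need([.437,-.195,.28],None)
E
```

```text
0.94 [310.5, 165.4] (array([ 0.5946311 , -0.11288788], dtype=float32), [np.float32(0.064438105), np.float32(0.13066098)], np.float32(90.00186))
0.8 [76.5, 281.8] (array([ 0.3261782 , -0.24155897], dtype=float32), [np.float32(0.050010633), np.float32(0.10219454)], np.float32(3.9596932))
0.66 [167.4, 242.4] (array([ 0.44071844, -0.18930751]), np.float64(0.035106186113812186))
tcp [ 0.5946 -0.1125  0.288 ] ydir -0.0 offset [-0.0826 -0.1576  0.008 ] twist 0 tilt z [-4.e-04  7.e-04 -1.e+00]
```

View pics/w10.png

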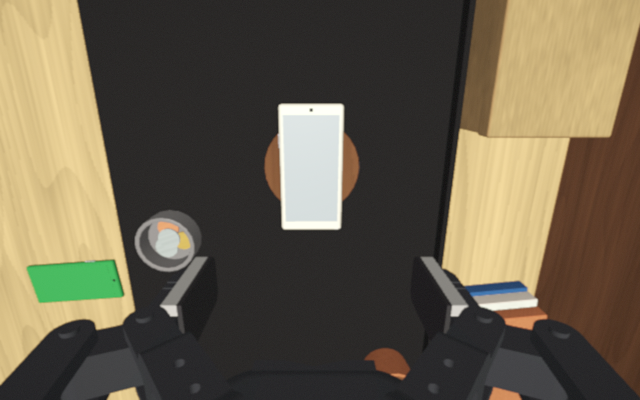

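>>> apply_moves:
  moves:
    - {"offset": [-0.025, -0.045, 0.002], "twist": 0, "jaw": -1}
    - {"offset": [-0.045, -0.085, 0.005], "twist": 0, "jaw": -1}
    - {"offset": [-0.065, -0.125, 0.007], "twist": 0, "jaw": -1}
    - {"offset": [-0.078, -0.148, 0.008], "twist": 0, "jaw": -1}
    - {"offset": [-0.082, -0.157, 0.008], "twist": 0, "jaw": -1}
    - {"offset": [-0.082, -0.157, 0.008], "twist": 0, "jaw": -1}
    - {"offset": [-0.082, -0.157, 0.008], "twist": 0, "jaw": -1}

```text
clock: 15.65
ee_pos: [0.4382, -0.194, 0.2795]
tool_rot: [-0.001, 0.707, 0.707, 0.0]
force: [0.3, -0.2, -0.1]
width: 0.0854
```

```bash
python3 - <<'E'
from h import *
T=tool_pose(); im=viewer.snapshot("wrist"); cv2.imwrite("pics/w11.png",im); K,P=cam("wrist",T)
for r in finder.cut_out("wrist","coin_holder")[:2]:
    m=r["pixels"]; print(r["score"],r["xy"],ellipse_fit(m,.126,K,P))
e=None
hsv=cv2.cvtColor(im,cv2.COLOR_BGR2HSV); print(T[:3,3])
v=im.copy()
for c,r,z in [((.437,-.195),.032,.126),((.437,-.195),.032,.1)]:
    a=np.linspace(0,2*np.pi,90); q=proj(np.c_[c[0]+r*np.cos(a),c[1]+r*np.sin(a),np.full(90,z)],K,P).round().astype(int); cv2.polylines(v,[q],True,(0,255,0),1)
cv2.imwrite("pics/w11.png",v)
E
```

```text
0.7 [310.5, 173.3] (array([ 0.4365138 , -0.19244878]), np.float64(0.0316128604795264))
[ 0.43819081 -0.19399666  0.27951022]
```

View pics/w11.png

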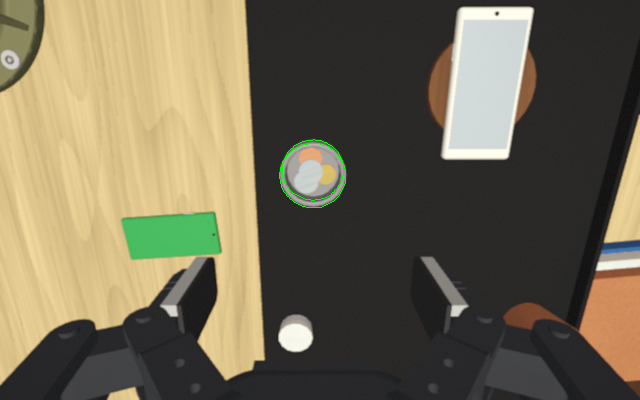

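```bash
python3 - <<'E'
from h import *
need([.4365,-.194,.085],0)
E
```

```text
tcp [ 0.4384 -0.1938  0.2796] ydir 0.0 offset [-0.0004 -0.0016  0.1946] twist 0.0 tilt z [-0.0011  0.0013 -1.    ]
```

>>> apply_moves:
  moves:
    - {"offset": [0, -0.0015, 0.04], "twist": 0, "jaw": -1}
    - {"offset": [0, -0.0015, 0.085], "twist": 0, "jaw": -1}
    - {"offset": [0, -0.0015, 0.13], "twist": 0, "jaw": -1}
    - {"offset": [0, -0.0015, 0.165], "twist": 0, "jaw": -1}
    - {"offset": [0, -0.0015, 0.185], "twist": 0, "jaw": -1}
    - {"offset": [0, -0.0015, 0.194], "twist": 0, "jaw": -1}
    - {"offset": [0, -0.0015, 0.194], "twist": 0, "jaw": -1}
    - {"offset": [0, -0.0015, 0.194], "twist": 0, "jaw": -1}

```text
clock: 16.55
ee_pos: [0.4374, -0.1937, 0.0864]
tool_rot: [-0.0, 0.707, 0.707, 0.0]
force: [-0.2, 0.4, 0.9]
width: 0.0851
```

>>> apply_moves:
  moves:
    - {"offset": [0, 0, 0], "twist": 0, "jaw": 0.2}
    - {"offset": [0, 0, 0], "twist": 0, "jaw": 0.2}
    - {"offset": [0, 0, 0], "twist": 0, "jaw": 0.2}
    - {"offset": [0, 0, 0], "twist": 0, "jaw": 0.2}
    - {"offset": [0, 0, 0], "twist": 0, "jaw": 0.2}
  squeeze: 40

```text
clock: 17.05
ee_pos: [0.4381, -0.194, 0.0882]
tool_rot: [0.001, 0.707, 0.707, 0.001]
force: [-2.7, 3.1, 12.1]
width: 0.0634
```

>>> apply_moves:
  moves:
    - {"offset": [0, 0, -0.01], "twist": 0, "jaw": 0.2}
    - {"offset": [0, 0, -0.03], "twist": 0, "jaw": 0.2}
    - {"offset": [0, 0, -0.06], "twist": 0, "jaw": 0.2}
    - {"offset": [0, 0, -0.08], "twist": 0, "jaw": 0.2}
    - {"offset": [0, 0, -0.08], "twist": 0, "jaw": 0.2}
    - {"offset": [0, 0, -0.08], "twist": 0, "jaw": 0.2}

```text
clock: 17.65
ee_pos: [0.4379, -0.1939, 0.1684]
tool_rot: [0.001, 0.707, 0.707, 0.001]
force: [0.1, 0.3, -2.0]
width: 0.0629
```

```bash
python3 - <<'E'
from h import *
T=tool_pose(); im=viewer.snapshot("wrist"); K,P=cam("wrist",T); print(T[:3,3],robot.observe()["width"])
# holder held: its top presumably at TCP + (0.126-0.0882)
z=T[2,3]+.038
for r in finder.cut_out("wrist","coin_holder")[:1]:
    m=r["pixels"]; e=ellipse_fit(m,z,K,P); print(r["score"],r["xy"],e,(T[:3,:3].T@np.r_[e[0]-T[:2,3],0]).round(4))
cv2.imwrite("pics/w12.png",im)
need([.595,.0375,.17],0)
E
```

```text
[ 0.43786812 -0.19388073  0.16837125] 0.06301860204475465
0.71 [314.0, 269.2] (array([ 0.43770589, -0.19074465]), np.float64(0.03311860884504801)) [ 0.0031 -0.0002 -0.    ]
tcp [ 0.4375 -0.1937  0.1674] ydir 0.1 offset [ 0.2311  0.1577 -0.0024] twist 0.1 tilt z [ 1.1e-03  2.0e-04 -1.0e+00]
```

View pics/w12.png

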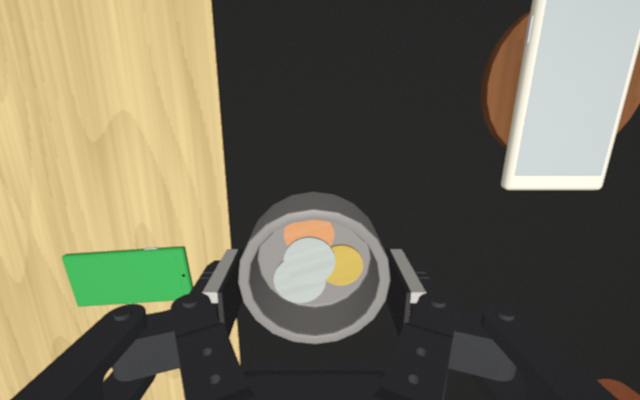

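>>> apply_moves:
  moves:
    - {"offset": [0.025, 0.017, -0.003], "twist": 0, "jaw": 0.2}
    - {"offset": [0.06, 0.041, -0.003], "twist": 0, "jaw": 0.2}
    - {"offset": [0.1, 0.068, -0.003], "twist": 0, "jaw": 0.2}
    - {"offset": [0.14, 0.095, -0.003], "twist": 0, "jaw": 0.2}
    - {"offset": [0.175, 0.119, -0.003], "twist": 0, "jaw": 0.2}
    - {"offset": [0.205, 0.14, -0.003], "twist": 0, "jaw": 0.2}
    - {"offset": [0.225, 0.154, -0.003], "twist": 0, "jaw": 0.2}
    - {"offset": [0.231, 0.1575, -0.003], "twist": 0, "jaw": 0.2}
    - {"offset": [0.231, 0.1575, -0.003], "twist": 0, "jaw": 0.2}
    - {"offset": [0.231, 0.1575, -0.003], "twist": 0, "jaw": 0.2}

```text
clock: 18.75
ee_pos: [0.5942, 0.0367, 0.17]
tool_rot: [-0.0, 0.707, 0.707, -0.0]
force: [0.6, -0.3, -1.2]
width: 0.0633
```

```bash
python3 - <<'E'
from h import *
need([.595,.0375,.0905],0); print(robot.observe()["width"])
E
```

```text
tcp [0.5942 0.0367 0.17  ] ydir 0.0 offset [0.0008 0.0008 0.0795] twist 0.0 tilt z [-1.e-04  0.e+00 -1.e+00]
0.06331635941025306
```

>>> apply_moves:
  moves:
    - {"offset": [0.001, 0.001, 0.02], "twist": 0, "jaw": 0.2}
    - {"offset": [0.001, 0.001, 0.045], "twist": 0, "jaw": 0.2}
    - {"offset": [0.001, 0.001, 0.063], "twist": 0, "jaw": 0.2}
    - {"offset": [0.001, 0.001, 0.073], "twist": 0, "jaw": 0.2}
    - {"offset": [0.001, 0.001, 0.077], "twist": 0, "jaw": 0.2}
    - {"offset": [0.001, 0.001, 0.079], "twist": 0, "jaw": 0.2}
    - {"offset": [0.001, 0.001, 0.08], "twist": 0, "jaw": 0.2}
    - {"offset": [0.001, 0.001, 0.08], "twist": 0, "jaw": 0.2}

```text
clock: 19.55
ee_pos: [0.5955, 0.0376, 0.0907]
tool_rot: [0.0, 0.707, 0.707, 0.0]
force: [1.0, 0.5, -0.8]
width: 0.0634
```

>>> apply_moves:
  moves:
    - {"offset": [0, 0, 0.001], "twist": 0, "jaw": 0.2}
    - {"offset": [0, 0, 0.0015], "twist": 0, "jaw": 0.2}

```text
clock: 19.75
ee_pos: [0.5956, 0.0376, 0.0895]
tool_rot: [0.001, 0.707, 0.707, 0.001]
force: [0.4, 0.2, -1.3]
width: 0.0634
```

>>> apply_moves:
  moves:
    - {"offset": [0, 0, 0.001], "twist": 0, "jaw": 0.2}
    - {"offset": [0, 0, 0.0015], "twist": 0, "jaw": 0.2}

```text
clock: 19.95
ee_pos: [0.5957, 0.0377, 0.0883]
tool_rot: [0.001, 0.707, 0.707, 0.001]
force: [-2.7, 0.6, 7.2]
width: 0.0633
```

>>> apply_moves:
  moves:
    - {"offset": [0, 0, 0.001], "twist": 0, "jaw": 0.2}
    - {"offset": [0, 0, 0.001], "twist": 0, "jaw": 0.2}

```text
clock: 20.15
ee_pos: [0.5958, 0.0377, 0.0884]
tool_rot: [0.001, 0.707, 0.707, 0.001]
force: [-5.3, -0.1, 8.1]
width: 0.063
```

>>> apply_moves:
  moves:
    - {"offset": [0, 0, 0], "twist": 0, "jaw": -0.9}
    - {"offset": [0, 0, 0], "twist": 0, "jaw": -0.9}
    - {"offset": [0, 0, 0], "twist": 0, "jaw": -0.9}
    - {"offset": [0, 0, -0.02], "twist": 0, "jaw": -0.9}
    - {"offset": [0, 0, -0.06], "twist": 0, "jaw": -1}
    - {"offset": [0, 0, -0.11], "twist": 0, "jaw": -1}
    - {"offset": [0, 0, -0.16], "twist": 0, "jaw": -1}
    - {"offset": [0, 0, -0.2], "twist": 0, "jaw": -1}
    - {"offset": [0, 0, -0.2], "twist": 0, "jaw": -1}

```text
clock: 21.05
ee_pos: [0.5966, 0.0377, 0.2946]
tool_rot: [0.004, 0.707, 0.707, 0.004]
force: [-0.9, 1.5, -0.0]
width: 0.0854
```

```bash
python3 - <<'E'
from h import *
T=tool_pose(); im=viewer.snapshot("wrist"); K,P=cam("wrist",T); print(T[:3,3])
cv2.imwrite("pics/w13.png",im)
for r in finder.cut_out("wrist","coin_holder")[:2]:
    m=r["pixels"]; print(r["score"],r["xy"],ellipse_fit(m,.126,K,P))
for r in finder.cut_out("wrist","candle_jar")[:2]:
    m=r["pixels"]; print(r["score"],r["xy"],ellipse_fit(m,.156,K,P))
im=viewer.snapshot("top");K,P=cam("top"); print(to_plane([[235.6,221.6]],.1275,K,P),to_plane([[237,223]],.104,K,P),to_plane([[227,215.5]],.215,K,P))
E
```

```text
[0.59664272 0.03772986 0.29458478]
0.61 [309.4, 170.6] (array([0.59548512, 0.0391764 ]), np.float64(0.03221154685775249))
0.68 [312.0, 22.7] (array([0.59583979, 0.17068413]), np.float64(0.03177133689277696))
[[0.43162723 0.19142876 0.1275    ]] [[0.43169798 0.19280263 0.104     ]] [[0.43211434 0.19221984 0.215     ]]
```

View pics/w13.png

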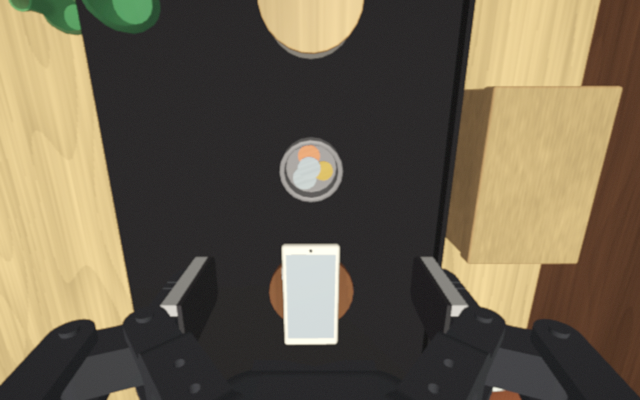

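```bash
python3 - <<'E'
from h import *
need([.432,.192,.27],0)
E
```

```text
tcp [0.595  0.0377 0.2867] ydir 0.0 offset [ 0.1544 -0.1629  0.0167] twist 0.0 tilt z [-2.e-04 -0.e+00 -1.e+00]
```

>>> apply_moves:
  moves:
    - {"offset": [0.025, -0.026, 0.003], "twist": 0, "jaw": -1}
    - {"offset": [0.055, -0.058, 0.006], "twist": 0, "jaw": -1}
    - {"offset": [0.085, -0.09, 0.009], "twist": 0, "jaw": -1}
    - {"offset": [0.115, -0.122, 0.012], "twist": 0, "jaw": -1}
    - {"offset": [0.14, -0.148, 0.015], "twist": 0, "jaw": -1}
    - {"offset": [0.151, -0.159, 0.017], "twist": 0, "jaw": -1}
    - {"offset": [0.1545, -0.163, 0.017], "twist": 0, "jaw": -1}
    - {"offset": [0.1545, -0.163, 0.017], "twist": 0, "jaw": -1}
    - {"offset": [0.1545, -0.163, 0.017], "twist": 0, "jaw": -1}

```text
clock: 22.15
ee_pos: [0.4326, 0.1914, 0.2694]
tool_rot: [-0.0, 0.707, 0.707, -0.0]
force: [0.5, -0.5, -0.3]
width: 0.0849
```

```bash
python3 - <<'E'
from h import *
T=tool_pose(); im=viewer.snapshot("wrist"); K,P=cam("wrist",T); print(T[:3,3])
for c,r,z in [((.432,.192),.015,.215),((.432,.192),.022,.1),((.432,.192),.028,.1275)]:
    a=np.linspace(0,2*np.pi,90); q=proj(np.c_[c[0]+r*np.cos(a),c[1]+r*np.sin(a),np.full(90,z)],K,P).round().astype(int); cv2.polylines(im,[q],True,(0,0,255),1)
cv2.imwrite("pics/w14.png",im)
E
```

```text
[0.43259301 0.19140902 0.26943827]
```

View pics/w14.png

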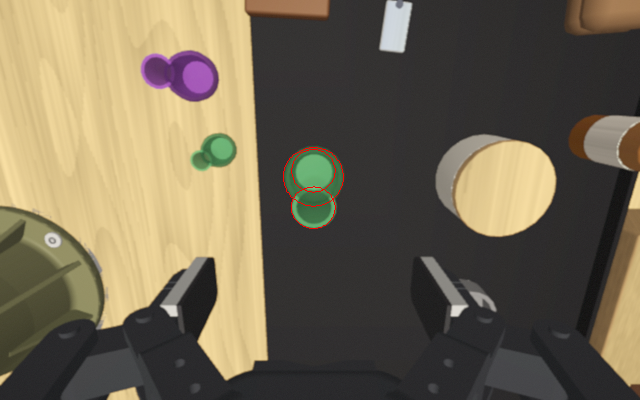

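>>> apply_moves:
  moves:
    - {"offset": [0.0005, -0.0005, 0.03], "twist": 0, "jaw": -1}
    - {"offset": [0.0005, -0.0005, 0.06], "twist": 0, "jaw": -1}
    - {"offset": [0.0005, -0.0005, 0.085], "twist": 0, "jaw": -1}
    - {"offset": [0.0005, -0.0005, 0.102], "twist": 0, "jaw": -1}
    - {"offset": [0.0005, -0.0005, 0.111], "twist": 0, "jaw": -1}
    - {"offset": [0.0005, -0.0005, 0.114], "twist": 0, "jaw": -1}
    - {"offset": [0.0005, -0.0005, 0.114], "twist": 0, "jaw": -1}
    - {"offset": [0.0005, -0.0005, 0.114], "twist": 0, "jaw": -1}

```text
clock: 23.0
ee_pos: [0.4325, 0.1918, 0.1562]
tool_rot: [0.0, 0.707, 0.707, 0.0]
force: [0.5, -0.4, -0.0]
width: 0.0854
```

```bash
python3 - <<'E'
from h import *
need([.432,.192,.155],0)
im=viewer.snapshot("wrist");cv2.imwrite("pics/w15.png",im)
im=viewer.snapshot("side"); cv2.imwrite("pics/s15.png",cv2.resize(im[80:220,180:360],None,fx=4,fy=4,interpolation=cv2.INTER_CUBIC))
E
```

```text
tcp [0.4325 0.1918 0.1562] ydir -0.0 offset [ 0.0002 -0.0005  0.0012] twist -0.0 tilt z [ 6.e-04  1.e-04 -1.e+00]
```

View pics/w15.png

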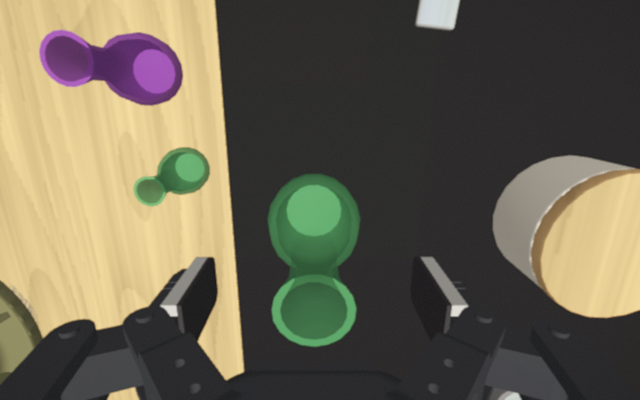

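View pics/s15.png

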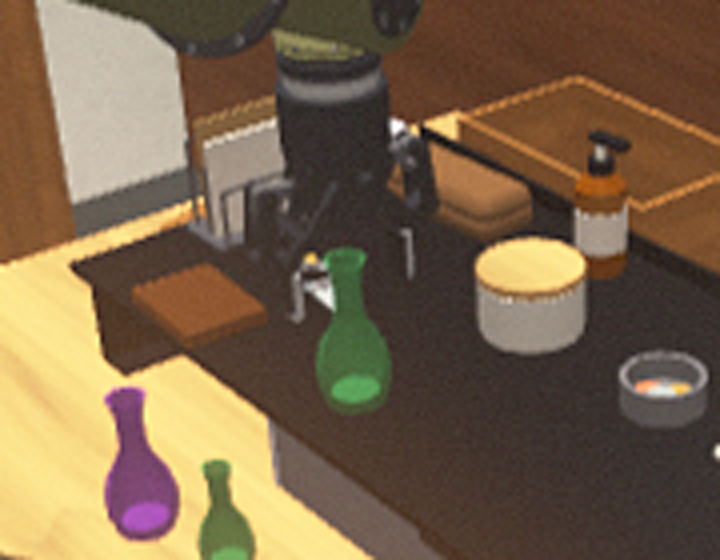

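>>> apply_moves:
  moves:
    - {"offset": [0, 0, 0.001], "twist": 0, "jaw": 0.9}
    - {"offset": [0, 0, 0.001], "twist": 0, "jaw": 0.9}
    - {"offset": [0, 0, 0.001], "twist": 0, "jaw": 0.9}
    - {"offset": [0, 0, 0.001], "twist": 0, "jaw": 0.9}
    - {"offset": [0, 0, 0.001], "twist": 0, "jaw": 0.9}
    - {"offset": [0, 0, 0.001], "twist": 0, "jaw": 0.9}
    - {"offset": [0, 0, 0.001], "twist": 0, "jaw": 0.9}
  squeeze: 30

```text
clock: 23.8
ee_pos: [0.4325, 0.1919, 0.1553]
tool_rot: [0.0, 0.707, 0.707, 0.0]
force: [-0.1, 0.3, 3.7]
width: 0.0284
```

>>> apply_moves:
  moves:
    - {"offset": [0, 0, 0], "twist": 0, "jaw": 0.9}
    - {"offset": [0, 0, 0], "twist": 0, "jaw": 0.9}
    - {"offset": [0, 0, 0], "twist": 0, "jaw": 0.9}

```text
clock: 24.1
ee_pos: [0.4325, 0.1919, 0.1553]
tool_rot: [0.0, 0.707, 0.707, 0.0]
force: [-0.7, -0.1, 2.0]
width: 0.0284
```

```bash
python3 - <<'E'
from h import *
im=viewer.snapshot("wrist");cv2.imwrite("pics/w16.png",im)
im=viewer.snapshot("side"); cv2.imwrite("pics/s16.png",cv2.resize(im[120:200,220:320],None,fx=7,fy=7,interpolation=cv2.INTER_CUBIC))
E
```

```text
(no output)
```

View pics/w16.png

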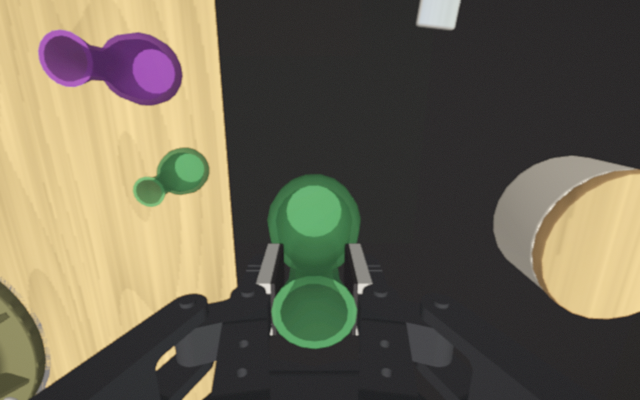

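View pics/s16.png

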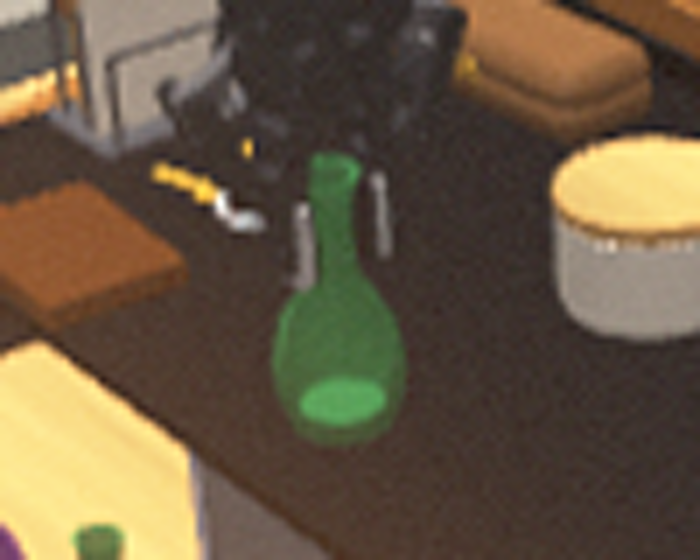

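>>> apply_moves:
  moves:
    - {"offset": [0, 0, 0], "twist": 0, "jaw": 0.05}
    - {"offset": [0, 0, 0], "twist": 0, "jaw": 0.05}
    - {"offset": [0, 0, 0.003], "twist": 0, "jaw": 0.05}
    - {"offset": [0, 0, 0.005], "twist": 0, "jaw": 0.05}
    - {"offset": [0, 0, 0.005], "twist": 0, "jaw": 0.9}
    - {"offset": [0, 0, 0.005], "twist": 0, "jaw": 0.9}
    - {"offset": [0, 0, 0.005], "twist": 0, "jaw": 0.9}
    - {"offset": [0, 0, 0.005], "twist": 0, "jaw": 0.9}

```text
clock: 25.0
ee_pos: [0.4324, 0.1919, 0.1503]
tool_rot: [0.0, 0.707, 0.707, 0.0]
force: [-0.2, -0.0, -1.2]
width: 0.0267
```

>>> apply_moves:
  moves:
    - {"offset": [0, 0, -0.002], "twist": 0, "jaw": 0.9}
    - {"offset": [0, 0, -0.006], "twist": 0, "jaw": 0.9}
    - {"offset": [0, 0, -0.012], "twist": 0, "jaw": 0.9}
    - {"offset": [0, 0, -0.015], "twist": 0, "jaw": 0.9}
    - {"offset": [0, 0, -0.015], "twist": 0, "jaw": 0.9}
    - {"offset": [0, 0, -0.015], "twist": 0, "jaw": 0.9}

```text
clock: 25.6
ee_pos: [0.4324, 0.1919, 0.1653]
tool_rot: [0.0, 0.707, 0.707, 0.0]
force: [-0.8, -0.8, -1.1]
width: 0.0264
```

```bash
python3 - <<'E'
from h import *
im=viewer.snapshot("wrist");cv2.imwrite("pics/w17.png",im)
im=viewer.snapshot("side"); cv2.imwrite("pics/s17.png",cv2.resize(im[120:200,220:320],None,fx=7,fy=7,interpolation=cv2.INTER_CUBIC))
E
```

```text
(no output)
```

View pics/w17.png

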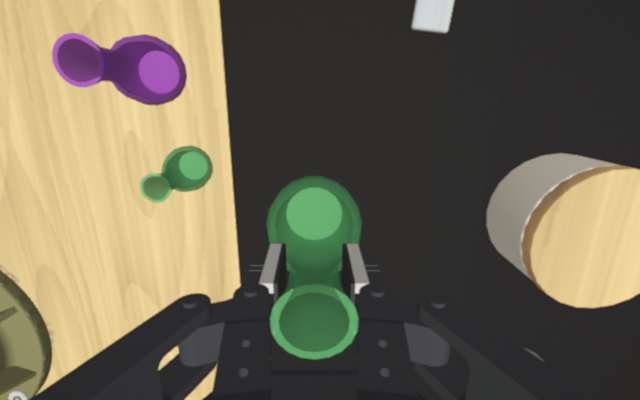

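View pics/s17.png

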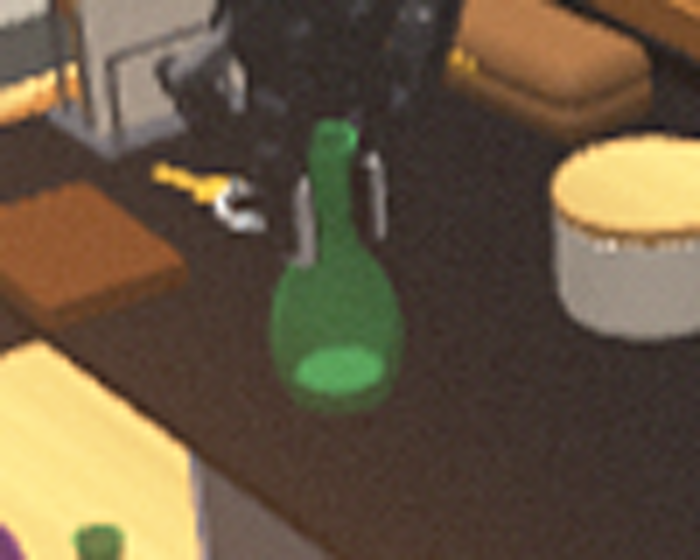

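```bash
python3 - <<'E'
from h import *
need([.685,.0375,.22],0)
E
```

```text
tcp [0.4323 0.1919 0.1651] ydir -0.0 offset [-0.1542  0.2528 -0.0548] twist -0.0 tilt z [ 4.e-04  1.e-04 -1.e+00]
```

>>> apply_moves:
  moves:
    - {"offset": [0, 0, -0.02], "twist": 0, "jaw": 0.9}
    - {"offset": [0, 0, -0.045], "twist": 0, "jaw": 0.9}
    - {"offset": [-0.008, 0.013, -0.055], "twist": 0, "jaw": 0.9}
    - {"offset": [-0.022, 0.036, -0.055], "twist": 0, "jaw": 0.9}
    - {"offset": [-0.042, 0.068, -0.055], "twist": 0, "jaw": 0.9}
    - {"offset": [-0.062, 0.1, -0.055], "twist": 0, "jaw": 0.9}
    - {"offset": [-0.082, 0.134, -0.055], "twist": 0, "jaw": 0.9}
    - {"offset": [-0.102, 0.167, -0.055], "twist": 0, "jaw": 0.9}
    - {"offset": [-0.12, 0.197, -0.055], "twist": 0, "jaw": 0.9}
    - {"offset": [-0.135, 0.22, -0.055], "twist": 0, "jaw": 0.9}

```text
clock: 26.7
ee_pos: [0.6535, 0.0555, 0.2194]
tool_rot: [-0.0, 0.708, 0.707, -0.0]
force: [0.4, -0.0, -1.8]
width: 0.0263
```

```bash
python3 - <<'E'
from h import *
need([.685,.0375,.22],0)
E
```

```text
tcp [0.6535 0.0555 0.2194] ydir -0.1 offset [-0.0179  0.0315 -0.0006] twist -0.1 tilt z [-5.e-04 -0.e+00 -1.e+00]
```

>>> apply_moves:
  moves:
    - {"offset": [-0.01, 0.018, 0], "twist": 0, "jaw": 0.9}
    - {"offset": [-0.016, 0.028, 0], "twist": 0, "jaw": 0.9}
    - {"offset": [-0.018, 0.032, 0], "twist": 0, "jaw": 0.9}
    - {"offset": [-0.018, 0.032, 0], "twist": 0, "jaw": 0.9}
    - {"offset": [-0.018, 0.032, 0.02], "twist": 0, "jaw": 0.9}
    - {"offset": [-0.018, 0.032, 0.04], "twist": 0, "jaw": 0.9}
    - {"offset": [-0.018, 0.032, 0.055], "twist": 0, "jaw": 0.9}
    - {"offset": [-0.018, 0.032, 0.061], "twist": 0, "jaw": 0.9}
    - {"offset": [-0.018, 0.032, 0.062], "twist": 0, "jaw": 0.9}
    - {"offset": [-0.018, 0.032, 0.062], "twist": 0, "jaw": 0.9}

```text
clock: 27.7
ee_pos: [0.6857, 0.0375, 0.1582]
tool_rot: [0.0, 0.707, 0.707, 0.0]
force: [-0.1, 0.2, -1.2]
width: 0.0261
```

```bash
python3 - <<'E'
from h import *
need([.6855,.0375,.151],0)
im=viewer.snapshot("wrist");cv2.imwrite("pics/w18.png",im)
im=viewer.snapshot("side"); cv2.imwrite("pics/s18.png",cv2.resize(im[80:240,260:460],None,fx=4,fy=3.7,interpolation=cv2.INTER_CUBIC))
E
```

```text
tcp [0.6857 0.0375 0.1582] ydir -0.1 offset [-0.     -0.0002  0.0072] twist -0.1 tilt z [ 6.e-04  0.e+00 -1.e+00]
```

View pics/w18.png

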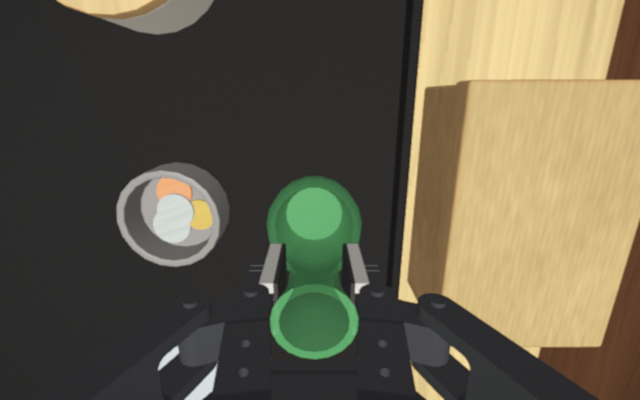

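View pics/s18.png

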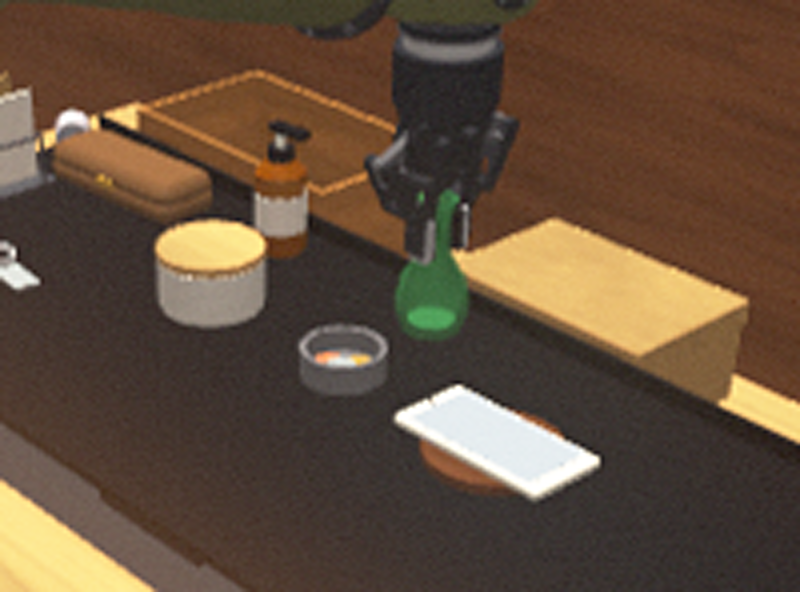

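>>> apply_moves:
  moves:
    - {"offset": [0, 0, 0.003], "twist": 0, "jaw": 0.9}
    - {"offset": [0, 0, 0.005], "twist": 0, "jaw": 0.9}
    - {"offset": [0, 0, 0.0062], "twist": 0, "jaw": 0.9}
    - {"offset": [0, 0, 0.0065], "twist": 0, "jaw": 0.9}

```text
clock: 28.2
ee_pos: [0.6857, 0.0374, 0.1517]
tool_rot: [0.0, 0.708, 0.707, 0.0]
force: [0.3, 0.1, -0.3]
width: 0.0262
```

>>> apply_moves:
  moves:
    - {"offset": [0, 0, 0.001], "twist": 0, "jaw": 0.9}
    - {"offset": [0, 0, 0.001], "twist": 0, "jaw": 0.9}

```text
clock: 28.4
ee_pos: [0.6857, 0.0374, 0.1506]
tool_rot: [0.0, 0.708, 0.707, 0.0]
force: [-0.4, 0.2, -1.1]
width: 0.0266
```

>>> apply_moves:
  moves:
    - {"offset": [0, 0, 0.0008], "twist": 0, "jaw": 0.9}
    - {"offset": [0, 0, 0.0008], "twist": 0, "jaw": 0.9}

```text
clock: 28.6
ee_pos: [0.6858, 0.0374, 0.1501]
tool_rot: [0.0, 0.708, 0.707, 0.0]
force: [0.2, 0.2, 1.4]
width: 0.0265
```

>>> apply_moves:
  moves:
    - {"offset": [0, 0, 0.0005], "twist": 0, "jaw": 0.9}
    - {"offset": [0, 0, 0.0005], "twist": 0, "jaw": 0.9}

```text
clock: 28.8
ee_pos: [0.6859, 0.0375, 0.1501]
tool_rot: [0.001, 0.708, 0.707, 0.001]
force: [-1.8, -0.4, 4.7]
width: 0.0263
```

>>> apply_moves:
  moves:
    - {"offset": [0, 0, 0], "twist": 0, "jaw": 0.2}
    - {"offset": [0, 0, 0], "twist": 0, "jaw": -0.2}
    - {"offset": [0, 0, 0], "twist": 0, "jaw": -0.2}
    - {"offset": [0, 0, 0], "twist": 0, "jaw": -0.2}
    - {"offset": [0, 0, -0.02], "twist": 0, "jaw": -0.2}
    - {"offset": [0, 0, -0.05], "twist": 0, "jaw": -0.2}
    - {"offset": [0, 0, -0.09], "twist": 0, "jaw": -0.2}
    - {"offset": [0, 0, -0.13], "twist": 0, "jaw": -0.2}
    - {"offset": [0, 0, -0.13], "twist": 0, "jaw": -1}

```text
clock: 29.7
ee_pos: [0.6869, 0.0375, 0.2868]
tool_rot: [0.004, 0.708, 0.707, 0.004]
force: [-0.4, -0.2, -0.6]
width: 0.064
```

```bash
python3 - <<'E'
from h import *
T=tool_pose(); im=viewer.snapshot("wrist"); K,P=cam("wrist",T); print(T[:3,3])
for c,r,z in [((.6855,.0375),.015,.215),((.6855,.0375),.022,.1),((.6855,.0375),.028,.1275),((.5955,.0375),.032,.126)]:
    a=np.linspace(0,2*np.pi,90); q=proj(np.c_[c[0]+r*np.cos(a),c[1]+r*np.sin(a),np.full(90,z)],K,P).round().astype(int); cv2.polylines(im,[q],True,(0,0,255),1)
cv2.imwrite("pics/w19.png",im)
viewer.snapshot("top"); K,P=cam("top")
for r in finder.cut_out("top","key_ring")[:2]:
    m=r["pixels"]; print(r["score"],r["xy"],rect_fit(m,.104,K,P))
E
```

```text
[0.68685152 0.0374537  0.28680563]
0.91 [157.3, 193.0] (array([0.51012355, 0.40328383], dtype=float32), [np.float32(0.047523055), np.float32(0.052067384)], np.float32(173.39455))
```

View pics/w19.png

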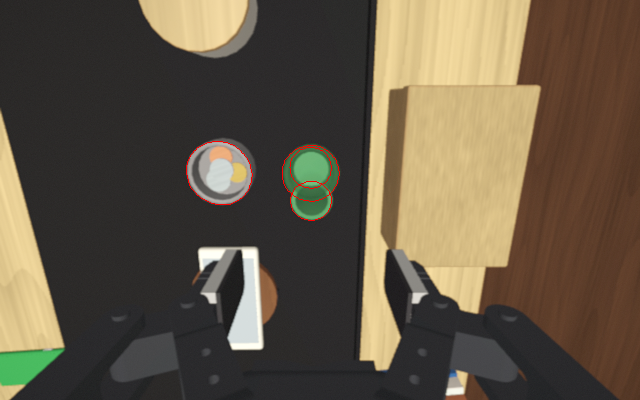

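```bash
python3 - <<'E'
from h import *
K,P=cam("top"); print(to_plane([[165,193],[184,195],[146,190]],.104,K,P))
need([.508,.352,.25],0)
E
```

```text
[[0.50948742 0.36734442 0.104     ]
 [0.50328097 0.32133462 0.104     ]
 [0.5181825  0.41358208 0.104     ]]
tcp [0.6855 0.0375 0.2792] ydir -0.1 offset [ 0.3143 -0.1779  0.0291] twist -0.1 tilt z [ 5.e-04  0.e+00 -1.e+00]
```

>>> apply_moves:
  moves:
    - {"offset": [0.03, -0.016, 0], "twist": 1, "jaw": -1}
    - {"offset": [0.07, -0.037, 0], "twist": 2, "jaw": -1}
    - {"offset": [0.11, -0.059, 0], "twist": 4, "jaw": -1}
    - {"offset": [0.15, -0.08, 0], "twist": 6, "jaw": -1}
    - {"offset": [0.19, -0.101, 0], "twist": 9, "jaw": -1}
    - {"offset": [0.23, -0.123, 0.01], "twist": 9, "jaw": -1}
    - {"offset": [0.27, -0.144, 0.02], "twist": 9, "jaw": -1}
    - {"offset": [0.305, -0.163, 0.03], "twist": 9, "jaw": -1}
    - {"offset": [0.325, -0.174, 0.04], "twist": 9, "jaw": -1}
    - {"offset": [0.329, -0.176, 0.04], "twist": 9, "jaw": -1}

```text
clock: 30.85
ee_pos: [0.5077, 0.3683, 0.236]
tool_rot: [-0.0, 0.76, 0.65, -0.002]
force: [0.1, 0.4, -0.1]
width: 0.0851
```

>>> apply_moves:
  moves:
    - {"offset": [0, 0, 0], "twist": 0, "jaw": -1}
    - {"offset": [0, 0, 0], "twist": 0, "jaw": -1}

```text
clock: 31.05
ee_pos: [0.5079, 0.3676, 0.2354]
tool_rot: [-0.0, 0.76, 0.65, -0.003]
force: [-0.4, -0.0, -0.5]
width: 0.0854
```

```bash
python3 - <<'E'
from h import *
T=tool_pose(); im=viewer.snapshot("wrist"); K,P=cam("wrist",T); print(T[:3,3])
v=im.copy()
c=np.array([.5095,.367])
a=np.linspace(0,2*np.pi,90); q=proj(np.c_[c[0]+.0215*np.cos(a),c[1]+.0215*np.sin(a),np.full(90,.1035)],K,P).round().astype(int); cv2.polylines(v,[q],True,(0,0,255),1)
for r in finder.cut_out("wrist","key_ring")[:2]:
    m=r["pixels"]; print(r["score"],r["xy"],rect_fit(m,.103,K,P))
cv2.imwrite("pics/w20.png",v); need([.5095,.367,.25],-9.2)
E
```

```text
[0.50794855 0.36758997 0.23537274]
0.86 [321.2, 157.5] (array([0.50858736, 0.36643955], dtype=float32), [np.float32(0.054920282), np.float32(0.12926777)], np.float32(84.302124))
tcp [0.5084 0.3674 0.2361] ydir -9.0 offset [-0.0002  0.0011 -0.014 ] twist 0.2 tilt z [-0.0036 -0.0025 -1.    ]
```

View pics/w20.png

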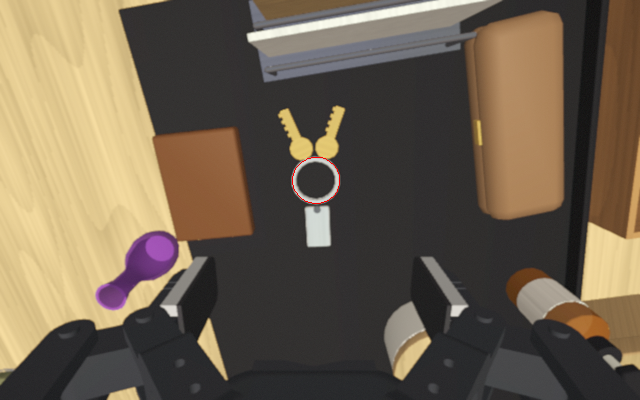

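```bash
python3 - <<'E'
from h import *
need([.5092,.367,.0815],-6.3)
E
```

```text
tcp [0.5084 0.3674 0.2361] ydir -9.0 offset [0.0002 0.0014 0.1545] twist -2.7 tilt z [-0.0036 -0.0025 -1.    ]
```

>>> apply_moves:
  moves:
    - {"offset": [0, 0.001, 0.02], "twist": -2.7, "jaw": -0.41}
    - {"offset": [0, 0.001, 0.05], "twist": -2.7, "jaw": -0.41}
    - {"offset": [0, 0.001, 0.085], "twist": -2.7, "jaw": -0.41}
    - {"offset": [0, 0.001, 0.115], "twist": -2.7, "jaw": -0.41}
    - {"offset": [0, 0.001, 0.135], "twist": -2.7, "jaw": -0.41}
    - {"offset": [0, 0.001, 0.147], "twist": -2.7, "jaw": -0.41}
    - {"offset": [0, 0.001, 0.15], "twist": -2.7, "jaw": -0.41}
    - {"offset": [0, 0.001, 0.15], "twist": -2.7, "jaw": -0.41}

```text
clock: 31.95
ee_pos: [0.5093, 0.3667, 0.0867]
tool_rot: [-0.0, 0.745, 0.667, -0.002]
force: [-0.5, -0.4, 0.1]
width: 0.0603
```

```bash
python3 - <<'E'
from h import *
im=viewer.snapshot("wrist"); cv2.imwrite("pics/w21.png",im); need([.5092,.367,.0815],-6.3)
E
```

```text
tcp [0.5094 0.3669 0.0872] ydir -6.3 offset [ 0.0001 -0.0002  0.0057] twist 0.0 tilt z [-0.0023 -0.0016 -1.    ]
```

View pics/w21.png

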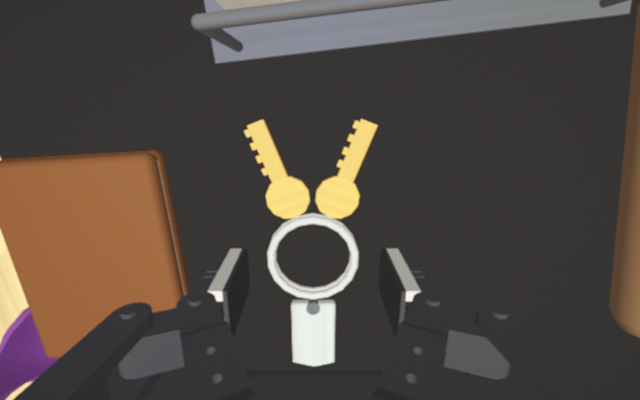

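>>> apply_moves:
  moves:
    - {"offset": [0, 0, 0.003], "twist": 0, "jaw": -0.41}
    - {"offset": [0, 0, 0.0055], "twist": 0, "jaw": -0.41}
    - {"offset": [0, 0, 0.0055], "twist": 0, "jaw": -0.41}
    - {"offset": [0, 0, 0.0055], "twist": 0, "jaw": 0.5}
    - {"offset": [0, 0, 0.0055], "twist": 0, "jaw": 0.5}
    - {"offset": [0, 0, 0.0055], "twist": 0, "jaw": 0.5}
    - {"offset": [0, 0, 0.0055], "twist": 0, "jaw": 0.5}
  squeeze: 40

```text
clock: 32.7
ee_pos: [0.5096, 0.3671, 0.0821]
tool_rot: [-0.0, 0.745, 0.667, -0.001]
force: [-0.4, 0.2, 5.6]
width: 0.042
```

Gripped at 42 mm. Lift and check.

>>> apply_moves:
  moves:
    - {"offset": [0, 0, -0.005], "twist": 0, "jaw": 0.5}
    - {"offset": [0, 0, -0.02], "twist": 0, "jaw": 0.5}
    - {"offset": [0, 0, -0.05], "twist": 0, "jaw": 0.5}
    - {"offset": [0, 0, -0.085], "twist": 0, "jaw": 0.5}
    - {"offset": [0, 0, -0.1], "twist": 0, "jaw": 0.5}
    - {"offset": [0, 0, -0.1], "twist": 0, "jaw": 0.5}

```text
clock: 33.3
ee_pos: [0.5104, 0.3676, 0.1848]
tool_rot: [0.0, 0.745, 0.667, 0.001]
force: [0.9, 0.2, -1.4]
width: 0.0416
```

```bash
python3 - <<'E'
from h import *
im=viewer.snapshot("wrist"); cv2.imwrite("pics/w22.png",im); print(robot.observe()["width"]); need([.512,.0375,.18],0)
E
```

```text
0.04183098463341821
tcp [0.5098 0.3672 0.1824] ydir -6.3 offset [-0.3275  0.0383  0.0027] twist -6.3 tilt z [-8.e-04 -7.e-04 -1.e+00]
```

View pics/w22.png

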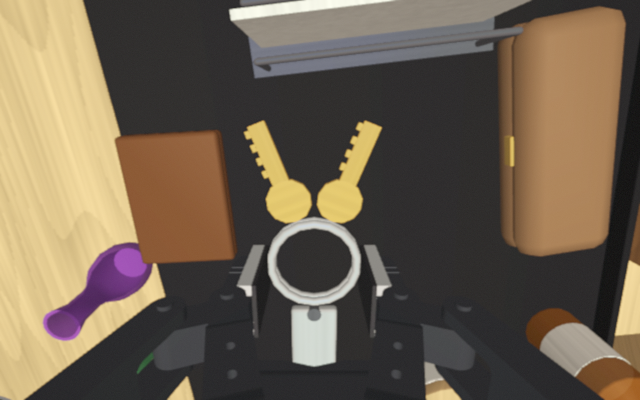

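>>> apply_moves:
  moves:
    - {"offset": [-0.025, 0.003, 0], "twist": -1, "jaw": 0.5}
    - {"offset": [-0.06, 0.007, 0], "twist": -2, "jaw": 0.5}
    - {"offset": [-0.1, 0.012, 0], "twist": -3, "jaw": 0.5}
    - {"offset": [-0.14, 0.016, 0], "twist": -4, "jaw": 0.5}
    - {"offset": [-0.18, 0.021, 0], "twist": -5, "jaw": 0.5}
    - {"offset": [-0.22, 0.026, 0.001], "twist": -6, "jaw": 0.5}
    - {"offset": [-0.26, 0.03, 0.002], "twist": -6.3, "jaw": 0.5}
    - {"offset": [-0.295, 0.0345, 0.003], "twist": -6.3, "jaw": 0.5}
    - {"offset": [-0.318, 0.037, 0.003], "twist": -6.3, "jaw": 0.5}
    - {"offset": [-0.3275, 0.0383, 0.003], "twist": -6.3, "jaw": 0.5}

```text
clock: 34.35
ee_pos: [0.5112, 0.0357, 0.1779]
tool_rot: [-0.001, 0.708, 0.706, -0.002]
force: [-0.2, 0.7, -0.3]
width: 0.0413
```

>>> apply_moves:
  moves:
    - {"offset": [0, 0, 0], "twist": 0, "jaw": 0.5}

```text
clock: 34.45
ee_pos: [0.5108, 0.0352, 0.1769]
tool_rot: [-0.002, 0.708, 0.706, -0.002]
force: [-0.1, 0.3, -1.3]
width: 0.0412
```

```bash
python3 - <<'E'
from h import *
im=viewer.snapshot("wrist"); cv2.imwrite("pics/w23.png",im); print(robot.observe()["width"]); need([.512,.0372,.0845],0)
E
```

```text
0.04145159993294449
tcp [0.5107 0.0357 0.1767] ydir -0.2 offset [0.0016 0.0018 0.0922] twist -0.2 tilt z [-5.8e-03 -7.0e-04 -1.0e+00]
```

View pics/w23.png

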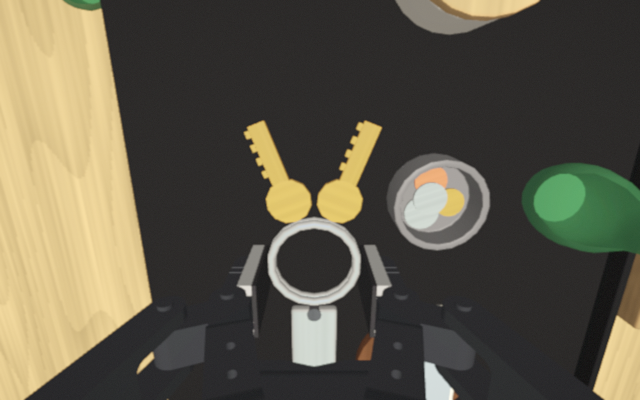

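>>> apply_moves:
  moves:
    - {"offset": [0.0016, 0.0018, 0.02], "twist": 0, "jaw": 0.5}
    - {"offset": [0.0016, 0.0018, 0.045], "twist": 0, "jaw": 0.5}
    - {"offset": [0.0016, 0.0018, 0.068], "twist": 0, "jaw": 0.5}
    - {"offset": [0.0016, 0.0018, 0.082], "twist": 0, "jaw": 0.5}
    - {"offset": [0.0016, 0.0018, 0.088], "twist": 0, "jaw": 0.5}
    - {"offset": [0.0016, 0.0018, 0.09], "twist": 0, "jaw": 0.5}
    - {"offset": [0.0016, 0.0018, 0.091], "twist": 0, "jaw": 0.5}
    - {"offset": [0.0016, 0.0018, 0.091], "twist": 0, "jaw": 0.5}

```text
clock: 35.3
ee_pos: [0.5123, 0.0375, 0.0863]
tool_rot: [-0.001, 0.708, 0.706, -0.002]
force: [-0.4, -0.7, -1.5]
width: 0.0417
```

```bash
python3 - <<'E'
from h import *
need([.512,.0372,.0825],0)
E
```

```text
tcp [0.5123 0.0375 0.0863] ydir -0.1 offset [-0.0003 -0.0003  0.0038] twist -0.1 tilt z [-4.8e-03 -7.0e-04 -1.0e+00]
```

>>> apply_moves:
  moves:
    - {"offset": [0, 0, 0.001], "twist": 0, "jaw": 0.5}
    - {"offset": [0, 0, 0.002], "twist": 0, "jaw": 0.5}
    - {"offset": [0, 0, 0.003], "twist": 0, "jaw": 0.5}
    - {"offset": [0, 0, 0.003], "twist": 0, "jaw": 0.5}

```text
clock: 35.7
ee_pos: [0.5122, 0.0375, 0.0832]
tool_rot: [-0.002, 0.708, 0.706, -0.002]
force: [0.1, 0.3, -0.6]
width: 0.0413
```

>>> apply_moves:
  moves:
    - {"offset": [0, 0, 0.001], "twist": 0, "jaw": 0.5}
    - {"offset": [0, 0, 0.001], "twist": 0, "jaw": 0.5}

```text
clock: 35.9
ee_pos: [0.5123, 0.0374, 0.0822]
tool_rot: [-0.001, 0.708, 0.706, -0.002]
force: [0.1, -0.2, 0.1]
width: 0.0418
```

>>> apply_moves:
  moves:
    - {"offset": [0, 0, 0.001], "twist": 0, "jaw": 0.5}
    - {"offset": [0, 0, 0.001], "twist": 0, "jaw": 0.5}

```text
clock: 36.1
ee_pos: [0.5123, 0.0374, 0.0821]
tool_rot: [-0.001, 0.708, 0.706, -0.002]
force: [-5.5, 0.4, 11.4]
width: 0.0416
```

>>> apply_moves:
  moves:
    - {"offset": [0, 0, -0.0005], "twist": 0, "jaw": -0.2}
    - {"offset": [0, 0, -0.0005], "twist": 0, "jaw": -0.25}
    - {"offset": [0, 0, -0.0005], "twist": 0, "jaw": -0.25}
    - {"offset": [0, 0, -0.01], "twist": 0, "jaw": -0.25}
    - {"offset": [0, 0, -0.03], "twist": 0, "jaw": -0.25}
    - {"offset": [0, 0, -0.07], "twist": 0, "jaw": -0.25}
    - {"offset": [0, 0, -0.12], "twist": 0, "jaw": -0.25}
    - {"offset": [0, 0, -0.17], "twist": 0, "jaw": -0.25}
    - {"offset": [0, 0, -0.22], "twist": 0, "jaw": -0.6}
    - {"offset": [-0.03, 0, -0.24], "twist": 0, "jaw": -1}

```text
clock: 37.1
ee_pos: [0.5138, 0.0091, 0.3279]
tool_rot: [0.001, 0.707, 0.707, 0.001]
force: [0.4, -0.7, -0.3]
width: 0.0801
```

```bash
python3 - <<'E'
from h import *
T=tool_pose(); im=viewer.snapshot("wrist"); K,P=cam("wrist",T); print(T[:3,3])
a=np.linspace(0,2*np.pi,90)
for c,r,z in [((.6855,.0375),.015,.215),((.6855,.0375),.028,.1275),((.5955,.0375),.032,.126),((.512,.0375),.0215,.1035)]:
    q=proj(np.c_[c[0]+r*np.cos(a),c[1]+r*np.sin(a),np.full(90,z)],K,P).round().astype(int); cv2.polylines(im,[q],True,(0,0,255),1)
cv2.imwrite("pics/w24.png",im)
im=viewer.snapshot("top"); cv2.imwrite("pics/t24.png",im)
E
```

```text
[0.51375691 0.00911205 0.32787032]
```

View pics/w24.png

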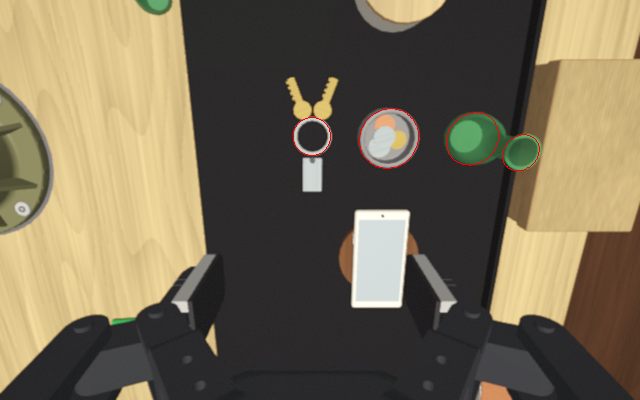

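View pics/t24.png

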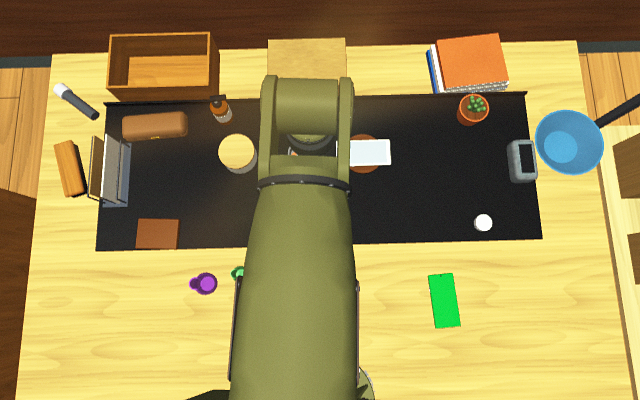

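>>> apply_moves:
  moves:
    - {"offset": [-0.36, -0.06, 0], "twist": 0, "jaw": -1}
    - {"offset": [-0.36, -0.06, 0], "twist": 0, "jaw": -1}
    - {"offset": [-0.36, -0.06, 0], "twist": 0, "jaw": -1}
    - {"offset": [-0.36, -0.06, 0], "twist": 0, "jaw": -1}
    - {"offset": [-0.36, -0.06, 0], "twist": 0, "jaw": -1}
    - {"offset": [-0.36, -0.06, 0], "twist": 0, "jaw": -1}
    - {"offset": [-0.36, -0.06, 0], "twist": 0, "jaw": -1}
    - {"offset": [-0.36, -0.06, 0], "twist": 0, "jaw": -1}
    - {"offset": [-0.36, -0.06, 0], "twist": 0, "jaw": -1}
    - {"offset": [-0.36, -0.06, 0], "twist": 0, "jaw": -1}

```text
clock: 38.2
ee_pos: [0.4526, -0.3531, 0.326]
tool_rot: [0.001, 0.709, 0.706, 0.0]
force: [-0.2, 0.4, -0.0]
width: 0.0854
```

```bash
python3 - <<'E'
from h import *
im=viewer.snapshot("top"); K,P=cam("top"); a=np.linspace(0,2*np.pi,90)
v=cv2.resize(im[90:250,180:400],None,fx=3.6,fy=3.6,interpolation=cv2.INTER_CUBIC)
for c,r,z in [((.595,-.1125),.05,.11),((.595,.1875),.0425,.156),((.6855,.0375),.015,.215),((.6855,.0375),.028,.1275),((.5955,.0375),.032,.126),((.512,.0375),.0215,.1035)]:
    q=((proj(np.c_[c[0]+r*np.cos(a),c[1]+r*np.sin(a),np.full(90,z)],K,P)+.5-[180,90])*3.6).round().astype(int); cv2.polylines(v,[q],True,(0,0,255),1)
cv2.imwrite("pics/t25.png",v)
for n,z in [("phone",.119),("key_ring",.103)]:
    for r in finder.cut_out("top",n)[:2]: print(n,r["xy"],rect_fit(r["pixels"],z,K,P))
E
```

```text
phone [363.6, 152.9] (array([ 0.59091514, -0.11201371], dtype=float32), [np.float32(0.06302492), np.float32(0.12908806)], np.float32(88.39716))
key_ring [294.9, 187.5] (array([0.5087123 , 0.06091958], dtype=float32), [np.float32(0.049477726), np.float32(0.076728016)], np.float32(88.4053))
```

View pics/t25.png

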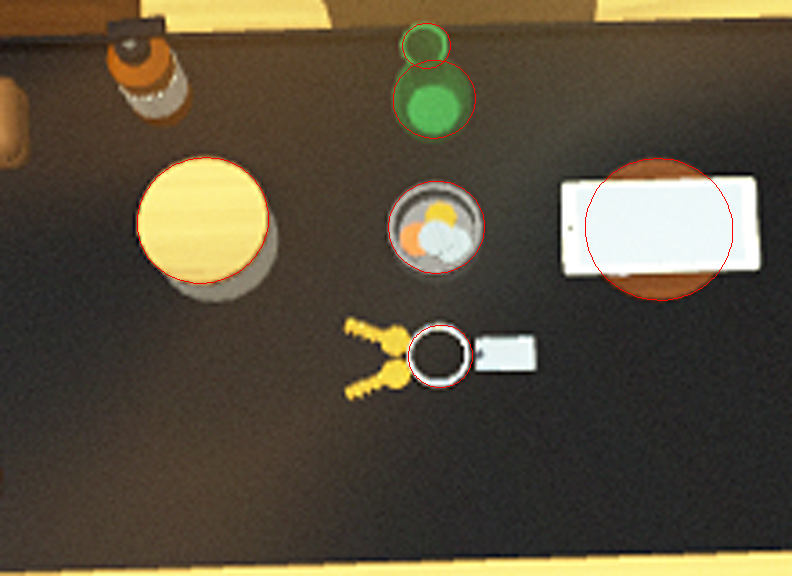

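```bash
python3 - <<'E'
from h import *
print(robot.job_done(), robot.observe()["clock"])
E
```

```text
the job is handed in; nothing more can be done
the job is handed in; nothing more can be done
```

The shelf is set as asked and the job is handed in. It took about 38 s, placing the phone, then the coin holder, the vase and the key ring.

Last checks, from the top and wrist cameras:
- **Phone:** face up and centred on the pad. The wrist camera puts it within 1 mm of centre. The top camera's network reads it about 4 mm nearer the front, which I took as noise in its outline.
- **Coin holder:** midway between pad and jar and in line with them, to about 1 mm.
- **Vase:** the larger green one, standing upright straight behind the holder, with a gap of about 3 cm.
- **Key ring:** flat, straight in front of the holder with a gap of about 3 cm, keys to the left and tag to the right.
- **Left alone:** the spectacle case, balm tin, wallet and pump bottle look unmoved, as do the purple vase, small green vase and green phone.

Two things went differently than expected:
- **Phone grasp:** the first two attempts closed above the phone without moving it. The fingertips are about 15–30 mm higher than the description says, depending on the opening. I found their height by touching the shelf, and the third attempt held.
- **Vase grasp:** the first attempt caught only the lip, so I lowered the gripper 5 mm and gripped again below it before lifting.

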